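Set up the spindle sander for the thick sleeve

TASK

Set up the bench sander for the thick sanding sleeve: first drop the table insert with the wide opening into the recess of the sander's table so that it lies flush, then, in this order, stand the rubber drum on the spindle, slide the thick sleeve over the drum, and put the steel washer (boss up) and last the red knob on the drum's stud, each right down on what is below it. I will tighten the knob myself. Leave the narrow insert, the thin sleeve and the timber offcut where they lie.

Things in the scene. Friction and masses are not known exactly. Their poses are not given: they have to be found in the camera images.
- sander: Fixed teal bench sander; 184 mm square pale table, top 100 mm above the worktop. Origin: on the upright spindle's axis (table centre) at worktop level, z up, switches on the -x side. Round the spindle: recess 63 mm wide, 14 mm deep, for an insert. Shoulder 24 mm wide, 96 mm above the worktop; spindle 12 mm thick, its last 10 mm tapering to 5 mm, tip 134 mm above the worktop.
- insert_wide: Table insert with the WIDE opening: flat black ring, 60 mm outside, 48 mm opening, 14 mm thick, lying flat. It fits the recess of the sander's table with 1.5 mm to spare all round and is then flush with the table (underside 86 mm above the worktop). Origin: centre of the underside, z up.
- insert_narrow: The table insert with the NARROW opening, not wanted: flat black ring, 60 mm outside, 32 mm opening, 14 mm thick. Origin: centre of the underside.
- drum: Black rubber drum, upright: rubber 28 mm across (its top 7 mm bevelled to 22) on a round steel foot plate 39 mm across, 4 mm thick; rubber top 55 mm above the underside. From it rises a steel stud, 12 mm thick, tapering to 5 over the last 10 mm, tip 87 mm above the underside. Bore below 15 mm, 44 deep. Home on the shoulder: underside 96 mm above the worktop. Origin: centre of the underside, z up.
- sleeve_thick: The THICK sanding sleeve: upright reddish-brown tube, 39 mm outside, 33 mm inside, 50 mm high, open at both ends. It slides loosely (2.5 mm all round) over the drum and then stands on the drum's steel plate, underside level with the sander's table, 100 mm above the worktop. Origin: centre of the underside, z up.
- sleeve_thin: The THIN sanding sleeve, not wanted: upright reddish-brown tube, 26 mm outside, 20 mm inside, 50 mm high. Origin: centre of the underside.
- washer: Steel clamp washer: round flange 38 mm across and 4 mm thick with a round boss on top, 22 mm across; 14 mm high over all; 15 mm bore. It lies flange down and goes so over the drum's stud; on the drum its underside is 151 mm above the worktop. Origin: centre of the underside, z up.
- knob: Red ribbed clamp knob: upright cylinder, 35 mm across, 24 mm high, 15 mm bore right through. It drops loosely over the end of the drum's stud and stands on the washer, underside 165 mm above the worktop (18 mm of the stud inside it). Origin: centre of the underside, z up.
- block: Offcut of pale timber, the piece to be sanded later, 62 x 63 x 38 mm, a bystander in front of the sander. Origin: centre of the underside.
- mitre_saw: Big white mitre saw, fixed, behind the work: keep clear. Origin: on the worktop under it. Its turntable grip, 50 mm wide and 68 mm high, reaches 293 mm from the origin towards the robot; its base begins 170 mm from it, is 500 mm wide and 70 mm high; its head overhangs from 180 to 510 mm high, from 140 mm in front of the origin backward, 215 mm to its left and 55 mm to its right.

How it is judged (in metres and radians):
On the way, in this order (a step that is already met when the one before it is completed fails the run):
1. the wide-opening insert lies flush in the table (z of insert_wide in the frame of sander between 0.083 and 0.089 m and horizontal distance between insert_wide and sander below 0.005 m and angle between insert_wide's own z axis and vertical below 0.1 rad), for 0.2 s.
2. then the rubber drum stands on the spindle's shoulder, inside the insert (all of step 1 and z of drum in the frame of sander between 0.093 and 0.099 m and horizontal distance between drum and sander below 0.005 m and angle between drum's own z axis and vertical below 0.1 rad), for 0.2 s.
3. then the thick sleeve is over the drum, down on its plate (all of step 2 and z of sleeve_thick in the frame of sander between 0.096 and 0.104 m and horizontal distance between sleeve_thick and sander below 0.007 m and angle between sleeve_thick's own z axis and vertical below 0.1 rad), for 0.2 s.
4. then the clamp washer is on the drum's stud, down on the drum (all of step 3 and z of washer in the frame of sander between 0.147 and 0.155 m and horizontal distance between washer and sander below 0.005 m and angle between washer's own z axis and vertical below 0.1 rad), for 0.2 s.
At the end, for the whole second after the job is handed in: Wide insert flush in the table (3 mm), drum on the shoulder (3 mm), thick sleeve on its plate (4 mm), washer on the drum (4 mm), knob on the washer (5 mm): all within 5 mm of the spindle axis (sleeve 7), upright to 0.1 rad, at rest; the other three parts within 30 mm of their starts (all of step 4 and z of knob in the frame of sander between 0.16 and 0.17 m and horizontal distance between knob and sander below 0.005 m and angle between knob's own z axis and vertical below 0.1 rad and linear speed of each of insert_wide, drum, sleeve_thick, washer, knob below 0.02 m/s and distance of each of insert_narrow, sleeve_thin, block from where it was at the start of the episode below 0.03 m); the robot touches nothing.
It fails at once if the narrow-opening insert is moved by more than 30 mm (distance of insert_narrow from where it was at the start of the episode above 0.03 m).
It fails at once if the thin sleeve is moved by more than 30 mm (distance of sleeve_thin from where it was at the start of the episode above 0.03 m).
It fails at once if the timber offcut is moved by more than 30 mm (distance of block from where it was at the start of the episode above 0.03 m).
It also fails if it takes over 134 s, if anything falls off the work surface, if the arm or the gripper's body presses on something with over 40 N, if the wrist force passes 120 N, or if a joint passes its speed limit or range.

ROBOT

A 6-joint arm with a two-finger parallel gripper is mounted at the origin on a cart in front of the work surface, level with it; the furniture and walls round the work are solid. World frame = base frame: x ahead of the robot, y to its left, z up, the work surface at z = 0. Lengths are in mm, angles in rad, forces in N, time in s.
With the tool pointing down it reaches from about 300 to 825 mm from the base axis. Payload 5.4 kg.
Tool frame: the origin (TCP) lies at the very end of the fingers, on their centre line; the grasp point (between the pads) lies 19 mm behind it (arm.grip_point_offset is the distance from the TCP to the grasp point, in mm); z points along the fingers, y is the line along which they close (so a half turn about z gives the same grasp; the last joint's range is limited). The gripper opens to 92 mm and grips with 3 to 60 N. Pads are 20 mm wide; open, the fingers measure 128 mm over their backs; the gripper's body (75 mm by 189 mm) begins 69 mm behind the grasp point.
Start: joints at [1.017, 0.158, 1.597, -0, 1.386, -0.21], TCP at [193.823, 541.331, 214.601] pointing down, gripper open.
Joint ranges: [-2.91, 2.91], [-0.94, 2.29], [0.18, 2.7], [-1.29, 4.43], [0.17, 2.64], [-3, 3]. Speed limits (rad/s): [2.57, 2.57, 3.14, 3.14, 3.14, 3.14].

INTERFACE

Orientations are given as a unit quaternion [w, x, y, z].
In Python, from bench import arm gives the robot as it stands.
- The arm moves only by the tool step_arm, never from a script. Its argument "increments" is a list of rows, each an object of numbers: "x", "y", "z": the shift along the tool's x, y, z as a fraction of full scale; "wx", "wy", "wz": the turn, a rotation vector about the tool's x, y, z as a fraction of full scale. In form: [{"x": .., "y": .., "z": .., "wx": .., "wy": .., "wz": ..}, ...]. A call has 1 to 20 rows; each row is the pose to reach, as a shift and turn from the pose commanded when the call began, along the tool's axes at that moment, turning the shorter way round; what a row does not reach only later rows make up. Full scale, the value 1, is 200 mm for a shift and pi rad for a turn. A row lasts 1/8 s, in which the tool goes at most 62.5 mm and 10.7 degrees, less where a joint would pass 70% of its speed; a pose out of reach is approached as far as the arm can. A call with a number of a shift or a turn outside -1 to 1 is refused whole. A call with a gripper value outside its range is refused whole. "claw" is the opening, from -1 (shut) to 1 (fully open), set as the call begins (left out, the last holds). The fingers move at their own pace and stop on an object; "squeeze" is the grip in N (left out, the last holds). Time passes only in rows, so rows that repeat a pose let the fingers close. It gives the time, the measured TCP pose, the force, the opening and the grip force at its end, in the units of the state.
- arm.state(): the state, without advancing time (a new reading comes with each control period).
- arm.snapshot(name): name is "side" or "top" or "wrist"; returns a dict with "pixels" (420x560x3 uint8, red, green, blue), "depth" (420x560 float32, mm along the optical axis (not along the pixel's ray), 0 where there is no reading), "vertical_fov" (degrees; the focal length in pixels is half the picture's height over the tangent of half this angle, whatever the lens; pixels are square), "cx", "cy" (the principal point, pixels), "extrinsics" (4x4, takes a point from camera to world coordinates). Camera axes: x right, y down, z forward; pixel columns grow to the right and rows downward; lengths in mm; the calibration is good to about 2 mm. The wrist camera is an equidistant fisheye: a pixel r from the principal point sees the ray r / f radians off the axis. A picture is of the moment at which its call begins.
- arm.job_done(): hands the job in; it is judged then, once.
Trained networks look in a picture, given as the dict that the camera call returned (one of the last four; its "shot" number tells which), for a name from the list of things; names that differ only in an ending like _2 or _b are one class to them, and where a whole thing is asked for, a point or a joint stands for the part that bears it (a point fixed in the world has none). Each returns a list of dicts, best first, with "confidence" (0 to 1); they miss things now and then, are a little off and sometimes report something else, mostly with a low value. They report only what shows in the picture. A call takes as long as a camera call.
- arm.spot_in(picture, target): "position" ([x, y, z] in mm, in the coordinates of the camera as it stood for that picture, good to about 4 mm: the middle of the surface that is visible of it).
- arm.spot_point(picture, target): "position" ([x, y, z] in mm, in the coordinates of the camera as it stood for that picture, good to about 4 mm: a listed point, or the origin of a listed thing).
The state is a dict: "clock": time; "joint_positions": joint angles; "qvel": joint speeds; "tau": joint torques, N m; "ee_pos": TCP position; "tool_rot": TCP orientation; "contact_force": force on the tool from outside, world axes, zero at the start; "moment": the same for the moment, N m; "finger_gap": opening from 0.0 (shut) to 1.0 (fully open); "finger_force": force on a finger pad.
Only numpy, scipy, OpenCV 4.12 (cv2) and the standard library are available. Lean on these libraries where they do the work, as an engineer would, in place of code of your own. Each camera call takes 0.05 s, during which the arm holds its last target. There are 200 camera calls.

## Working session

There is one attempt and no reset: what is moved stays moved. The work goes in short steps, Python scripts to look and compute and a tool call to move; the robot and the scene stay as the last step left them, time stands still between calls to the robot, and variables do not carry over. Pictures are saved under pics/ and viewed, at most 14 in all, crops included, and the job is handed in when it is done.

Besides the shell and the picture viewer there is one more tool, called after ">>>" as name(argument=value, ...), one argument or row to a line, values as JSON. step_arm: Moves the arm, as the interface text tells. Its arguments: {"type":"object","properties":{"increments":{"type":"array","items":{"type":"object","properties":{"x":{"type":"number","minimum":-1,"maximum":1},"y":{"type":"number","minimum":-1,"maximum":1},"z":{"type":"number","minimum":-1,"maximum":1},"wx":{"type":"number","minimum":-1,"maximum":1},"wy":{"type":"number","minimum":-1,"maximum":1},"wz":{"type":"number","minimum":-1,"maximum":1}}}},"claw":{"type":"number"},"squeeze":{"type":"number"}},"required":["increments"]}

```bash
ls; mkdir -p pics; cat > h.py <<'E'
from bench import arm
import numpy as np, cv2
def snap(n,f=None):
    s=arm.snapshot(n)
    if f: cv2.imwrite('pics/'+f,s['pixels'][:,:,::-1])
    return s
def tow(s,p):
    E=np.array(s['extrinsics']); return E[:3,:3]@np.array(p)+E[:3,3]
def cloud(s):
    h,w=s['depth'].shape; f=h/2/np.tan(np.radians(s['vertical_fov'])/2)
    v,u=np.mgrid[:h,:w]; d=s['depth'].astype(float)
    P=np.stack([(u-s['cx'])/f*d,(v-s['cy'])/f*d,d],-1)
    E=np.array(s['extrinsics']); W=P@E[:3,:3].T+E[:3,3]; W[d==0]=np.nan
    return W
def pix(s,p):
    E=np.array(s['extrinsics']); q=E[:3,:3].T@(np.array(p)-E[:3,3]); h=s['depth'].shape[0]
    f=h/2/np.tan(np.radians(s['vertical_fov'])/2); return q[0]/q[2]*f+s['cx'],q[1]/q[2]*f+s['cy']
E
python3 - <<'E'
from h import *
for n in('top','side'):
    s=snap(n,n+'0.png'); print(n,np.round(s['extrinsics'],2).tolist(),s['vertical_fov'])
    for t in 'sander insert_wide insert_narrow drum sleeve_thick sleeve_thin washer knob block mitre_saw'.split():
        r=arm.spot_point(s,t)
        print(t,[(np.round(tow(s,d['position'])).tolist(),[int(k) for k in pix(s,tow(s,d['position']))],round(d['confidence'],2)) for d in r[:3]])
print(arm.state())
E
```

```text
pics
top [[-0.01, -1.0, 0.07, 529.28], [-1.0, 0.01, -0.02, 94.52], [0.02, -0.07, -1.0, 1083.75], [0.0, 0.0, 0.0, 1.0]] 57.37409277871047
sander [([616.0, -215.0, 2.0], [376, 203], 0.55)]
insert_wide [([537.0, 267.0, 0.0], [206, 233], 0.45)]
insert_narrow []
drum [([433.0, 76.0, 0.0], [274, 270], 0.48)]
sleeve_thick [([423.0, 390.0, -2.0], [162, 275], 0.61)]
sleeve_thin [([439.0, 291.0, -0.0], [197, 268], 0.7), ([535.0, 407.0, -2.0], [156, 235], 0.61)]
washer [([420.0, -22.0, 1.0], [309, 274], 0.69), ([621.0, -217.0, 0.0], [377, 202], 0.68)]
knob [([530.0, 28.0, 1.0], [291, 235], 0.51)]
block [([423.0, -140.0, 2.0], [351, 272], 0.74)]
mitre_saw []
side [[-0.9, -0.29, 0.34, 272.86], [-0.45, 0.55, -0.7, 749.46], [0.01, -0.78, -0.62, 634.83], [0.0, 0.0, 0.0, 1.0]] 56.28049825733366
sander [([620.0, -215.0, 5.0], [315, 159], 0.68)]
insert_wide [([545.0, 268.0, -1.0], [262, 278], 0.63)]
insert_narrow [([438.0, 292.0, 0.0], [303, 305], 0.79), ([530.0, 407.0, 0.0], [232, 332], 0.51)]
drum [([429.0, 76.0, -1.0], [344, 240], 0.78), ([424.0, 391.0, -2.0], [288, 349], 0.17)]
sleeve_thick [([420.
[... 318 characters left out ...]
tions': array([ 1.01692518e+00,  1.58401571e-01,  1.59697445e+00,  8.34037162e-06,
        1.38614792e+00, -2.10102433e-01]), 'qvel': array([ 6.54912823e-04,  9.82406784e-04, -2.23513171e-04,  1.18392012e-04,
        1.05688685e-03, -2.04878979e-05]), 'tau': array([ 3.12812190e-04, -3.85590363e+01, -3.22357428e+01,  7.01169041e-02,
        3.10244760e-02,  8.56513964e-06]), 'ee_pos': array([193.82177836, 541.36111451, 214.61307526]), 'tool_rot': array([9.00309714e-06, 1.71039997e-01, 9.85264086e-01, 3.34085441e-05]), 'contact_force': array([ 0.58228173, -0.9152825 ,  0.24071299]), 'moment': array([-0.04480716, -0.00630894,  0.00399079]), 'finger_force': 0.0, 'finger_gap': 0.9996104626944691}
```

View pics/top0.png

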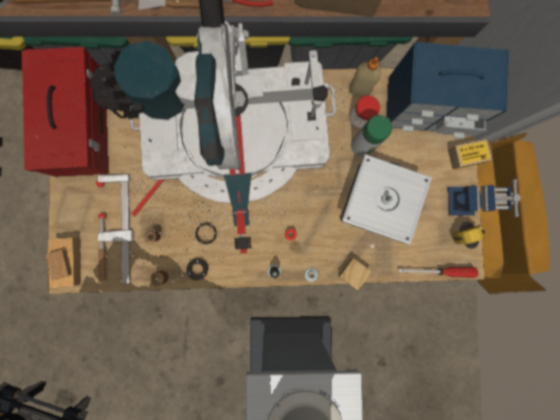

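View pics/side0.png

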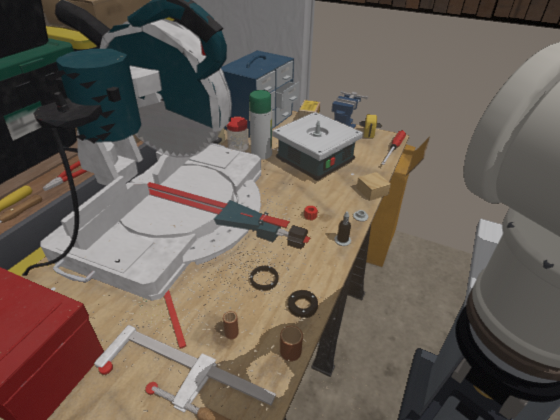

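The top view shows the wide insert at (206,233), narrow at (197,268), thick sleeve (160,277), thin (153,233), drum (274,270), washer (310,274), knob (291,233) and sander (387,198). The side view agrees. Next I refine the positions from both depth clouds.

```bash
cat >> h.py <<'E'
def circ(P):
    A=np.c_[2*P[:,:2],np.ones(len(P))]; b=(P[:,:2]**2).sum(1)
    x=np.linalg.lstsq(A,b,rcond=None)[0]; return x[:2],np.sqrt(x[2]+x[:2]@x[:2])
def wcloud(s):
    h,w=s['depth'].shape; f=h/2/np.tan(np.radians(s['vertical_fov'])/2)
    v,u=np.mgrid[:h,:w]; d=s['depth'].astype(float)
    a,b=u-s['cx'],v-s['cy']; r=np.hypot(a,b)+1e-9; th=np.minimum(r/f,1.5); t=np.tan(th)*d
    P=np.stack([a/r*t,b/r*t,d],-1); E=np.array(s['extrinsics']); W=P@E[:3,:3].T+E[:3,3]; W[d==0]=np.nan
    return W
def near(W,c,r,lo,hi):
    P=W.reshape(-1,3); return P[(np.hypot(P[:,0]-c[0],P[:,1]-c[1])<r)&(P[:,2]>lo)&(P[:,2]<hi)]
def bb(P): 
    return None if len(P)<4 else (len(P),np.round(np.c_[P.min(0),P.max(0)],1).tolist(),'mid',np.round((P.min(0)+P.max(0))/2,1).tolist(),'mean',np.round(P.mean(0),1).tolist())
C=dict(wide=(540,267),narrow=(438,292),thick=(422,391),thin=(532,407),drum=(430,76),washer=(421,-23),knob=(531,30),block=(424,-140))
E
python3 - <<'E'
from h import *
for n in('top','side'):
    W=cloud(snap(n)); print(n)
    print('floor',np.nanmedian(near(W,(480,330),25,-20,20)[:,2]))
    for k,c in C.items(): print(k,bb(near(W,c,45,7,120)))
    P=near(W,(618,-216),120,90,112); print('table',bb(P), np.median(P[:,2]))
    print('spindle',bb(near(W,(618,-216),25,112,160)),'shoulder',bb(near(W,(618,-216),30,91,98)))
    rc=cv2.minAreaRect(P[:,:2].astype(np.float32)); print(rc)
    print('grip',bb(near(W,(510,165),60,30,90)))
E
```

```text
top
floor -0.20216059320864588
wide (146, [[505.6, 580.8], [238.9, 296.9], [7.0, 17.6]], 'mid', [543.2, 267.9, 12.3], 'mean', [537.8, 268.4, 12.5])
narrow (279, [[410.1, 467.7], [263.0, 332.0], [7.6, 19.5]], 'mid', [438.9, 297.5, 13.6], 'mean', [438.4, 292.6, 13.0])
thick (174, [[399.5, 438.7], [371.5, 423.2], [7.2, 54.4]], 'mid', [419.1, 397.3, 30.8], 'mean', [418.7, 391.4, 34.9])
thin (104, [[518.3, 575.2], [395.0, 421.5], [9.4, 54.2]], 'mid', [546.7, 408.2, 31.8], 'mean', [530.6, 406.8, 35.8])
drum (100, [[419.1, 448.0], [65.7, 92.5], [8.0, 87.0]], 'mid', [433.6, 79.1, 47.5], 'mean', [432.8, 79.4, 54.6])
washer (30, [[408.6, 433.0], [-38.6, 12.5], [7.2, 17.7]], 'mid', [420.8, -13.1, 12.4], 'mean', [420.3, -22.7, 12.8])
knob (87, [[494.4, 547.5], [13.4, 49.8], [7.2, 28.1]], 'mid', [520.9, 31.6, 17.6], 'mean', [531.5, 32.9, 22.6])
block (585, [[380.6, 465.9], [-184.5, -98.1], [7.2, 43.5]], 'mid', [423.2, -141.3, 25.3], 'mean', [423.9, -139.4, 36.2])
table (4650, [[506.9, 731.0], [-326.5, -102.0], [90.2, 110.8]], 'mid', [618.9, -214.2, 100.5], 'mean', [619.7, -213.7, 99.5]) 99.654542
[... 1363 characters left out ...]
 -97.0], [7.1, 41.0]], 'mid', [425.4, -139.3, 24.0], 'mean', [423.1, -129.0, 30.1])
table (2055, [[507.3, 729.3], [-323.8, -101.1], [90.0, 111.9]], 'mid', [618.3, -212.4, 101.0], 'mean', [617.7, -202.1, 99.3]) 99.77471627862542
spindle (26, [[616.7, 628.0], [-214.9, -204.7], [112.1, 132.7]], 'mid', [622.4, -209.8, 122.4], 'mean', [622.6, -209.5, 122.7]) shoulder (48, [[592.1, 635.4], [-245.7, -189.5], [91.2, 98.0]], 'mid', [613.7, -217.6, 94.6], 'mean', [618.0, -220.2, 94.9])
((623.0757446289062, -211.88507080078125), (189.2779998779297, 187.88180541992188), 69.4036636352539)
grip (697, [[485.1, 569.5], [142.5, 192.0], [30.6, 79.1]], 'mid', [527.3, 167.3, 54.9], 'mean', [527.6, 173.2, 57.9])
```

>>> step_arm(
  increments=[
    {"wz":-0.055},
    {"wz":-0.1094},
    {"wz":-0.1094},
  ],
  claw=0.55,
)

```text
invalid input
```

>>> step_arm(
  increments=[
    {"x":0,"y":0,"z":0,"wx":0,"wy":0,"wz":-0.055},
    {"x":0,"y":0,"z":0,"wx":0,"wy":0,"wz":-0.1094},
    {"x":0,"y":0,"z":0,"wx":0,"wy":0,"wz":-0.1094},
  ],
  claw=0.55,
  squeeze=20,
)

```text
clock: 1.58
ee_pos: [193.8, 541.3, 214.6]
tool_rot: [-0.0, 0.001, 1.0, -0.0]
contact_force: [-0.1, -0.6, -0.0]
finger_gap: 0.773
finger_force: 0.0
```

>>> step_arm(
  increments=[
    {"x":-1,"y":-0.9,"z":0},
    {"x":-1,"y":-0.9,"z":0},
    {"x":-1,"y":-0.9,"z":0},
    {"x":-1,"y":-0.9,"z":0},
    {"x":-1,"y":-0.9,"z":0},
    {"x":-1,"y":-0.9,"z":0},
  ],
)

```text
invalid input
```

>>> step_arm(
  increments=[
    {"x":-0.73,"y":-0.45,"z":0.3},
    {"x":-0.73,"y":-0.45,"z":0.3},
    {"x":-0.73,"y":-0.45,"z":0.3},
    {"x":-0.73,"y":-0.45,"z":0.3},
    {"x":-0.73,"y":-0.45,"z":0.3},
  ],
)

```text
invalid input
```

```bash
python3 - <<'E'
from h import *
s=snap('wrist','w1.png'); W=wcloud(s); print(np.round(s['extrinsics'],2).tolist(),arm.state()['ee_pos'])
print('floor',np.nanmedian(near(W,(480,330),25,-20,20)[:,2]))
for k,c in C.items():
    P=near(W,c,45,7,120); print(k,bb(P))
    if k in('wide','narrow'):
        Q=near(W,c,34,11,20); print(circ(Q),cv2.minEnclosingCircle(Q[:,:2].astype(np.float32)))
E
```

```text
[[0.0, 0.96, 0.29, 111.6], [1.0, -0.0, -0.0, 540.47], [-0.0, 0.29, -0.96, 384.33], [0.0, 0.0, 0.0, 1.0]] [193.81775289 541.33283342 214.59259152]
floor nan
wide None
(array([0., 0.]), np.float64(0.0)) ((0.0, 0.0), 0.0)
narrow None
(array([0., 0.]), np.float64(0.0)) ((0.0, 0.0), 0.0)
thick None
thin (262, [[517.3, 537.3], [393.9, 419.9], [7.0, 47.3]], 'mid', [527.3, 406.9, 27.2], 'mean', [522.0, 409.4, 26.8])
drum None
washer None
knob None
block None
  return np.nanmean(a, axis, out=out, keepdims=keepdims)
```

View pics/w1.png

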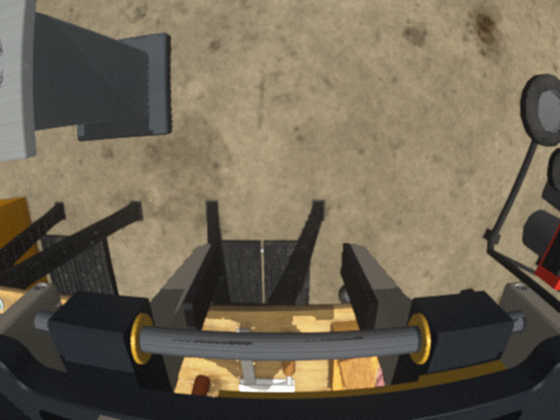

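The move was refused because every row needs all six keys. The wrist view only shows the floor and the open fingers, because the arm had not moved.

>>> step_arm(
  increments=[
    {"x":-1,"y":-0.9,"z":0,"wx":0,"wy":0,"wz":0},
    {"x":-1,"y":-0.9,"z":0,"wx":0,"wy":0,"wz":0},
    {"x":-1,"y":-0.9,"z":0,"wx":0,"wy":0,"wz":0},
    {"x":-1,"y":-0.9,"z":0,"wx":0,"wy":0,"wz":0},
    {"x":-1,"y":-0.9,"z":0,"wx":0,"wy":0,"wz":0},
    {"x":-1,"y":-0.9,"z":0,"wx":0,"wy":0,"wz":0},
  ],
)

```text
clock: 2.38
ee_pos: [394.2, 361.0, 214.6]
tool_rot: [-0.0, 0.002, 1.0, 0.0]
contact_force: [-0.1, -0.1, 0.6]
finger_gap: 0.773
finger_force: 0.0
```

>>> step_arm(
  increments=[
    {"x":-0.73,"y":-0.47,"z":0.3,"wx":0,"wy":0,"wz":0},
    {"x":-0.73,"y":-0.47,"z":0.3,"wx":0,"wy":0,"wz":0},
    {"x":-0.73,"y":-0.47,"z":0.3,"wx":0,"wy":0,"wz":0},
    {"x":-0.73,"y":-0.47,"z":0.3,"wx":0,"wy":0,"wz":0},
    {"x":-0.73,"y":-0.47,"z":0.3,"wx":0,"wy":0,"wz":0},
  ],
)

```text
clock: 3.0
ee_pos: [538.6, 269.1, 154.7]
tool_rot: [-0.0, -0.001, 1.0, 0.0]
contact_force: [-0.9, 0.9, -0.0]
finger_gap: 0.776
finger_force: 0.0
```

```bash
python3 - 2>/dev/null <<'E'
from h import *
s=snap('wrist','w2.png'); W=wcloud(s); print(np.round(s['extrinsics'],2).tolist(),arm.state()['ee_pos'])
print('floor',np.nanmedian(near(W,(480,330),25,-20,20)[:,2]))
for k,c in C.items():
    P=near(W,c,45,7,120); print(k,bb(P))
    if k in('wide','narrow'):
        Q=near(W,c,34,11,20); print(circ(Q),cv2.minEnclosingCircle(Q[:,:2].astype(np.float32)))
for t in ('insert_wide','insert_narrow'):
  for d in arm.spot_point(s,t): print(t,tow(s,d['position']).round(1),d['confidence'])
E
```

```text
[[-0.0, 0.96, 0.29, 456.47], [1.0, 0.0, -0.0, 267.91], [-0.0, 0.29, -0.96, 324.49], [0.0, 0.0, 0.0, 1.0]] [538.56736459 269.32212857 155.17335511]
floor -0.44104411728727655
wide (1047, [[509.6, 568.0], [238.5, 296.5], [7.0, 15.7]], 'mid', [538.8, 267.5, 11.3], 'mean', [537.3, 267.7, 12.9])
(array([538.64412204, 267.64365655]), np.float64(26.60815029225657)) ((539.2572631835938, 267.785888671875), 29.95404815673828)
narrow (2168, [[411.1, 469.3], [261.9, 332.4], [7.5, 16.3]], 'mid', [440.2, 297.1, 11.9], 'mean', [440.4, 291.5, 13.3])
(array([440.65033401, 291.07611339]), np.float64(23.66434814455679)) ((439.66571044921875, 293.613525390625), 32.062381744384766)
thick (1588, [[400.6, 442.4], [354.4, 427.8], [7.0, 51.7]], 'mid', [421.5, 391.1, 29.4], 'mean', [420.2, 390.3, 34.1])
thin (933, [[518.6, 575.8], [392.5, 419.9], [7.0, 51.3]], 'mid', [547.2, 406.2, 29.2], 'mean', [530.8, 404.6, 35.3])
drum (1192, [[418.8, 446.5], [68.7, 92.4], [7.1, 88.3]], 'mid', [432.6, 80.5, 47.7], 'mean', [433.4, 85.0, 47.5])
washer (198, [[409.9, 431.8], [-36.6, 10.5], [7.1, 18.5]], 'mid', [420.8, -13.0, 12.8], 'mean', [421.2, -23.4, 12.0])
knob (688, [[516.1, 550.9], [16.2, 49.8], [7.0, 25.8]], 'mid', [533.5, 33.0, 16.4], 'mean', [532.4, 35.1, 19.5])
block None
insert_narrow [443.1 288.    3.4] 0.59
```

View pics/w2.png

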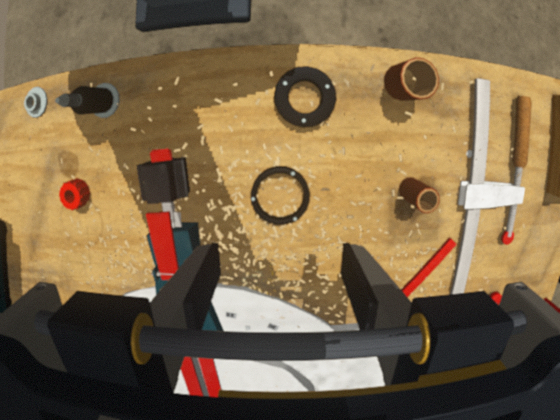

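The wrist view shows the wide ring at (280,195), the narrow at (305,97) and the saw grip at (163,180), which is clear of the fingers. I go down on the wide ring.

>>> step_arm(
  increments=[
    {"x":0,"y":-0.007,"z":0.3,"wx":0,"wy":0,"wz":0},
    {"x":0,"y":-0.007,"z":0.5,"wx":0,"wy":0,"wz":0},
    {"x":0,"y":-0.007,"z":0.65,"wx":0,"wy":0,"wz":0},
    {"x":0,"y":-0.007,"z":0.738,"wx":0,"wy":0,"wz":0},
    {"x":0,"y":-0.007,"z":0.738,"wx":0,"wy":0,"wz":0},
    {"x":0,"y":-0.007,"z":0.738,"wx":0,"wy":0,"wz":0},
  ],
)

```text
clock: 3.9
ee_pos: [541.0, 266.5, 8.7]
tool_rot: [0.001, -0.0, 1.0, 0.0]
contact_force: [0.3, -0.1, 0.6]
finger_gap: 0.776
finger_force: 0.0
```

>>> step_arm(
  increments=[
    {"x":0,"y":0,"z":0,"wx":0,"wy":0,"wz":0},
    {"x":0,"y":0,"z":0,"wx":0,"wy":0,"wz":0},
    {"x":0,"y":0,"z":0,"wx":0,"wy":0,"wz":0},
    {"x":0,"y":0,"z":0,"wx":0,"wy":0,"wz":0},
    {"x":0,"y":0,"z":0,"wx":0,"wy":0,"wz":0},
    {"x":0,"y":0,"z":0,"wx":0,"wy":0,"wz":0},
  ],
  claw=0.0,
  squeeze=15,
)

```text
clock: 4.65
ee_pos: [540.9, 266.2, 8.4]
tool_rot: [0.001, 0.0, 1.0, 0.0]
contact_force: [-1.0, -0.3, 5.7]
finger_gap: 0.64
finger_force: 15.0
```

>>> step_arm(
  increments=[
    {"x":0,"y":0,"z":-0.2,"wx":0,"wy":0,"wz":0},
    {"x":0,"y":0,"z":-0.45,"wx":0,"wy":0,"wz":0},
    {"x":0,"y":0,"z":-0.7,"wx":0,"wy":0,"wz":0},
    {"x":0,"y":0,"z":-0.9,"wx":0,"wy":0,"wz":0},
    {"x":0,"y":0,"z":-0.9,"wx":0,"wy":0,"wz":0},
  ],
)

```text
clock: 5.28
ee_pos: [542.0, 266.5, 191.0]
tool_rot: [0.004, 0.0, 1.0, 0.001]
contact_force: [0.5, -0.2, -0.0]
finger_gap: 0.642
finger_force: 15.0
```

>>> step_arm(
  increments=[
    {"x":0,"y":-0.2,"z":0,"wx":0,"wy":0,"wz":0},
    {"x":0,"y":-0.4,"z":0,"wx":0,"wy":0,"wz":0},
    {"x":0,"y":-0.6,"z":0,"wx":0,"wy":0,"wz":0},
    {"x":0,"y":-0.8,"z":0,"wx":0,"wy":0,"wz":0},
    {"x":0,"y":-1,"z":0,"wx":0,"wy":0,"wz":0},
  ],
)

```text
clock: 5.9
ee_pos: [538.3, 64.7, 184.6]
tool_rot: [-0.002, 0.0, 1.0, 0.0]
contact_force: [-0.5, 0.2, -0.9]
finger_gap: 0.642
finger_force: 15.0
```

>>> step_arm(
  increments=[
    {"x":0,"y":-0.2,"z":0,"wx":0,"wy":0,"wz":0},
    {"x":0,"y":-0.4,"z":0,"wx":0,"wy":0,"wz":0},
    {"x":0,"y":-0.6,"z":0,"wx":0,"wy":0,"wz":0},
    {"x":0,"y":-0.8,"z":0,"wx":0,"wy":0,"wz":0},
    {"x":0,"y":-1,"z":0,"wx":0,"wy":0,"wz":0},
  ],
)

```text
clock: 6.52
ee_pos: [538.4, -134.9, 184.6]
tool_rot: [-0.002, 0.0, 1.0, 0.001]
contact_force: [0.1, 0.2, -1.4]
finger_gap: 0.643
finger_force: 15.0
```

>>> step_arm(
  increments=[
    {"x":-0.1,"y":-0.1,"z":0,"wx":0,"wy":0,"wz":0},
    {"x":-0.2,"y":-0.25,"z":0,"wx":0,"wy":0,"wz":0},
    {"x":-0.2,"y":-0.4,"z":0,"wx":0,"wy":0,"wz":0},
    {"x":-0.2,"y":-0.4,"z":0,"wx":0,"wy":0,"wz":0},
  ],
)

```text
clock: 7.02
ee_pos: [578.6, -215.3, 184.4]
tool_rot: [-0.002, 0.001, 1.0, 0.001]
contact_force: [-0.8, -0.1, -1.2]
finger_gap: 0.642
finger_force: 15.0
```

```bash
python3 - 2>/dev/null <<'E'
from h import *
for i in range(2):
    s=snap('wrist','w3.png'); W=wcloud(s); e=arm.state()['ee_pos']; print(np.array(s['extrinsics'])[:3,3].round(1),e.round(1),arm.state()['tool_rot'].round(4))
    P=near(W,(621,-213),130,95,104); print('table z',np.median(P[:,2]))
    print('spindle',bb(near(W,(621,-213),20,112,140)))
    Q=near(W,e,40,e[2]-9,e[2]+9); print('ring',bb(Q),circ(Q),cv2.minEnclosingCircle(Q[:,:2].astype(np.float32)))
    R=near(W,(621,-213),45,80,97);print('recess',bb(R))
E
```

```text
[ 496.9 -216.4  354.4] [ 578.7 -214.   184.7] [-1.5e-03  8.0e-04  1.0e+00  1.1e-03]
table z 99.696461074052
spindle (256, [[617.1, 626.4], [-221.8, -210.2], [112.1, 135.0]], 'mid', [621.7, -216.0, 123.5], 'mean', [620.3, -216.1, 124.7])
ring (4420, [[547.0, 606.9], [-252.7, -175.0], [175.8, 193.7]], 'mid', [577.0, -213.9, 184.8], 'mean', [575.8, -216.0, 186.9]) (array([ 575.02632252, -216.09205792]), np.float64(27.122506000667713)) ((569.6883544921875, -213.86444091796875), 38.856815338134766)
recess (2685, [[596.6, 652.9], [-248.0, -185.2], [83.5, 97.0]], 'mid', [624.8, -216.6, 90.2], 'mean', [621.9, -216.7, 87.1])
[ 497.  -215.2  354.7] [ 578.8 -213.2  185.2] [-1.3e-03  3.0e-04  1.0e+00  1.1e-03]
table z 99.70665840225732
spindle (255, [[617.0, 625.6], [-222.1, -210.5], [112.1, 135.0]], 'mid', [621.3, -216.3, 123.5], 'mean', [620.3, -216.2, 125.0])
ring (4434, [[547.2, 606.7], [-252.1, -174.4], [176.2, 194.2]], 'mid', [577.0, -213.2, 185.2], 'mean', [575.9, -214.8, 187.2]) (array([ 575.11585956, -214.89835339]), np.float64(27.14820348048933)) ((569.8485107421875, -213.2157745361328), 38.835845947265625)
recess (2698, [[596.7, 653.3], [-248.1, -185.3], [83.4, 97.0]], 'mid', [625.0, -216.7, 90.2], 'mean', [622.0, -216.2, 87.0])
```

View pics/w3.png

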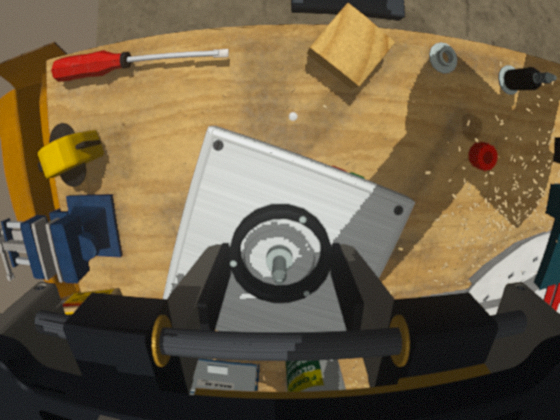

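The wrist view shows the held ring at (280,252) with the spindle tip seen through it at (279,265) and the recess behind it. I measure the offset after settling.

```bash
cat >> h.py <<'E'
def spind(W,c=(621.5,-216.3)):
    T=near(W,c,12,128,140); print('tip',bb(T))
    R=near(W,c,45,80,97); print('recess y',np.percentile(R[:,1],[.5,99.5]).round(1),'xmax',np.percentile(R[:,0],99.5).round(1))
def ring(W,e):
    Q=near(W,(e[0]-2,e[1]-1.5),40,e[2]-20,e[2]+20); z=np.percentile(Q[:,2],99)
    Q=near(W,(e[0]-2,e[1]-1.5),34,e[2]+1,e[2]+9); f=Q[np.abs(Q[:,0]-e[0]+2)>12]
    print('ring x',np.percentile(Q[:,0],[.3,99.7]).round(1),'y from arcs',circ(f)[0].round(1),'z',np.median(f[:,2]).round(1))
    # inner edge: per-angle min radius of top points
    return f
E
python3 - 2>/dev/null <<'E'
from h import *
for i in range(2):
    s=snap('wrist'); W=wcloud(s); e=arm.state()['ee_pos']; print(e.round(1)); spind(W); f=ring(W,e)
    a=f[f[:,0]<575]; b=f[f[:,0]>579]; print('y mids',(a[:,1].min()+a[:,1].max())/2,(b[:,1].min()+b[:,1].max())/2)
E
```

```text
[ 579.1 -212.9  185.6]
tip (91, [[618.6, 625.6], [-220.3, -211.6], [128.0, 134.7]], 'mid', [622.1, -215.9, 131.4], 'mean', [621.8, -216.2, 131.6])
recess y [-247.6 -185.6] xmax 652.7
ring x [547.7 605.9] y from arcs [ 576.3 -214.6] z 189.7
y mids -214.61817786943703 -214.61834910705332
[ 579.3 -212.9  186.1]
tip (88, [[618.9, 625.5], [-219.9, -212.0], [128.1, 134.9]], 'mid', [622.2, -216.0, 131.5], 'mean', [621.8, -216.2, 131.7])
recess y [-247.5 -185.9] xmax 653.6
ring x [548.  606.3] y from arcs [ 576.5 -214.2] z 190.1
y mids -214.36249245957458 -212.24271819986052
```

>>> step_arm(
  increments=[
    {"x":-0.1,"y":-0.009,"z":0,"wx":0,"wy":0,"wz":0},
    {"x":-0.225,"y":-0.009,"z":0.08,"wx":0,"wy":0,"wz":0},
    {"x":-0.225,"y":-0.009,"z":0.16,"wx":0,"wy":0,"wz":0},
    {"x":-0.225,"y":-0.009,"z":0.16,"wx":0,"wy":0,"wz":0},
    {"x":-0.225,"y":-0.009,"z":0.16,"wx":0,"wy":0,"wz":0},
    {"x":-0.225,"y":-0.009,"z":0.16,"wx":0,"wy":0,"wz":0},
  ],
)

```text
clock: 7.98
ee_pos: [624.8, -216.2, 156.1]
tool_rot: [0.001, 0.0, 1.0, -0.0]
contact_force: [0.4, 0.0, -0.6]
finger_gap: 0.645
finger_force: 15.0
```

```bash
python3 - 2>/dev/null <<'E'
from h import *
for i in range(3):
    s=snap('wrist','w4.png'); W=wcloud(s); e=arm.state()['ee_pos']; print(e.round(1)); spind(W); f=ring(W,e)
    print('inner',bb(near(W,(622,-216),40,e[2]+2,e[2]+8)))
E
```

```text
[ 624.8 -216.2  156. ]
tip (134, [[618.8, 626.0], [-220.3, -211.8], [128.1, 135.1]], 'mid', [622.4, -216.0, 131.6], 'mean', [621.9, -216.2, 131.6])
recess y [-246.8 -185.6] xmax 654.9
ring x [593.7 651.7] y from arcs [ 622.1 -217.4] z 160.5
inner (3108, [[593.2, 653.2], [-255.3, -176.6], [158.0, 164.0]], 'mid', [623.2, -216.0, 161.0], 'mean', [620.6, -217.1, 160.5])
[ 624.9 -216.2  155.9]
tip (133, [[618.1, 626.0], [-220.3, -211.8], [128.1, 134.9]], 'mid', [622.0, -216.0, 131.5], 'mean', [621.8, -216.2, 131.6])
recess y [-246.8 -185.5] xmax 655.0
ring x [593.7 651.9] y from arcs [ 622.2 -217.5] z 160.5
inner (3100, [[593.5, 653.0], [-255.2, -176.6], [157.9, 163.9]], 'mid', [623.2, -215.9, 160.9], 'mean', [620.6, -217.1, 160.5])
[ 624.8 -216.1  155.7]
tip (133, [[618.7, 626.2], [-220.3, -211.8], [128.1, 134.9]], 'mid', [622.4, -216.0, 131.5], 'mean', [621.9, -216.1, 131.6])
recess y [-246.9 -185.6] xmax 654.9
ring x [593.8 651.9] y from arcs [ 622.2 -217.4] z 160.3
inner (3124, [[593.6, 653.3], [-255.3, -176.6], [157.7, 163.7]], 'mid', [623.4, -216.0, 160.7], 'mean', [620.8, -217.0, 160.3])
```

View pics/w4.png

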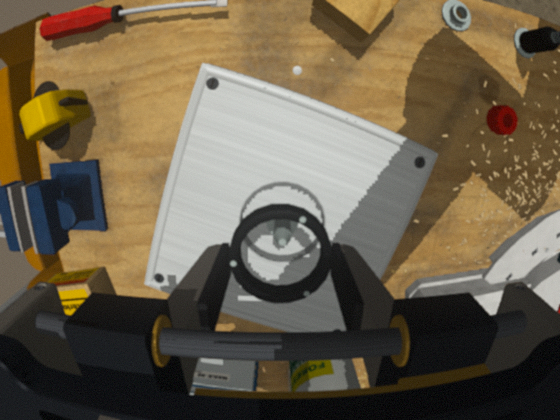

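The wrist view shows the ring (280,252) over the spindle (281,237), with the recess behind it. I correct by about 1 mm and lower slowly.

>>> step_arm(
  increments=[
    {"x":0.004,"y":0.006,"z":0,"wx":0,"wy":0,"wz":0},
    {"x":0.004,"y":0.006,"z":0.06,"wx":0,"wy":0,"wz":0},
    {"x":0.004,"y":0.006,"z":0.12,"wx":0,"wy":0,"wz":0},
    {"x":0.004,"y":0.006,"z":0.18,"wx":0,"wy":0,"wz":0},
    {"x":0.004,"y":0.006,"z":0.22,"wx":0,"wy":0,"wz":0},
    {"x":0.004,"y":0.006,"z":0.225,"wx":0,"wy":0,"wz":0},
    {"x":0.004,"y":0.006,"z":0.225,"wx":0,"wy":0,"wz":0},
  ],
)

```text
clock: 9.0
ee_pos: [624.2, -214.8, 110.3]
tool_rot: [0.0, 0.0, 1.0, -0.0]
contact_force: [0.8, 0.2, -1.6]
finger_gap: 0.643
finger_force: 15.0
```

```bash
python3 - 2>/dev/null <<'E'
from h import *
for i in range(2):
    s=snap('wrist','w5.png'); W=wcloud(s); e=arm.state()['ee_pos']; print(e.round(1),arm.state()['contact_force'].round(1)); spind(W); f=ring(W,e)
E
```

```text
[ 624.3 -214.9  110.6] [0.2 0.7 0. ]
tip (203, [[618.8, 626.1], [-220.4, -212.0], [128.0, 135.2]], 'mid', [622.5, -216.2, 131.6], 'mean', [622.0, -216.1, 131.5])
recess y [-246.6 -186.8] xmax 654.6
ring x [593.1 651.2] y from arcs [ 621.6 -216.1] z 114.7
[ 624.3 -215.   110.7] [ 0.9 -0.1 -0.4]
tip (206, [[618.9, 625.9], [-220.5, -211.6], [128.0, 135.3]], 'mid', [622.4, -216.0, 131.7], 'mean', [621.9, -216.2, 131.5])
recess y [-246.3 -186.7] xmax 654.6
ring x [593.2 651.3] y from arcs [ 621.7 -216.2] z 115.0
```

>>> step_arm(
  increments=[
    {"x":0,"y":0,"z":0.01,"wx":0,"wy":0,"wz":0},
    {"x":0,"y":0,"z":0.02,"wx":0,"wy":0,"wz":0},
    {"x":0,"y":0,"z":0.03,"wx":0,"wy":0,"wz":0},
    {"x":0,"y":0,"z":0.035,"wx":0,"wy":0,"wz":0},
    {"x":0,"y":0,"z":0.035,"wx":0,"wy":0,"wz":0},
  ],
)

```text
clock: 9.72
ee_pos: [623.9, -214.8, 102.9]
tool_rot: [-0.0, 0.0, 1.0, -0.0]
contact_force: [-0.6, 0.3, -0.3]
finger_gap: 0.642
finger_force: 15.0
```

No contact force, so the ring is inside the recess. I release it.

>>> step_arm(
  increments=[
    {"x":0,"y":0,"z":0.006,"wx":0,"wy":0,"wz":0},
    {"x":0,"y":0,"z":0.006,"wx":0,"wy":0,"wz":0},
    {"x":0,"y":0,"z":0.006,"wx":0,"wy":0,"wz":0},
    {"x":0,"y":0,"z":0.006,"wx":0,"wy":0,"wz":0},
  ],
  claw=0.5,
)

```text
clock: 10.22
ee_pos: [624.0, -214.7, 101.9]
tool_rot: [0.0, 0.0, 1.0, -0.0]
contact_force: [0.6, 0.6, 0.1]
finger_gap: 0.75
finger_force: 0.0
```

>>> step_arm(
  increments=[
    {"x":0,"y":0,"z":-0.2,"wx":0,"wy":0,"wz":0},
    {"x":0.1,"y":0,"z":-0.4,"wx":0,"wy":0,"wz":0},
    {"x":0.3,"y":0,"z":-0.5,"wx":0,"wy":0,"wz":0},
    {"x":0.3,"y":0,"z":-0.5,"wx":0,"wy":0,"wz":0},
  ],
)

```text
clock: 10.72
ee_pos: [563.5, -215.3, 204.1]
tool_rot: [0.001, 0.001, 1.0, -0.001]
contact_force: [0.0, 0.1, 0.5]
finger_gap: 0.749
finger_force: 0.0
```

```bash
python3 - 2>/dev/null <<'E'
from h import *
s=snap('wrist','w6.png'); W=wcloud(s); e=arm.state()['ee_pos']; print(e.round(1)); spind(W)
P=near(W,(622.2,-216.2),60,70,125); r=np.hypot(P[:,0]-622.2,P[:,1]+216.2)
for a,b in((14,22),(25,29),(29,31),(34,50)):
    q=P[(r>a)&(r<b)]; print(a,b,len(q),np.percentile(q[:,2],[2,50,98]).round(1))
q=P[(r>25)&(r<29)]; A=np.c_[q[:,:2]-[622,-216],np.ones(len(q))]; print('tilt',np.linalg.lstsq(A,q[:,2],rcond=None)[0])
E
```

```text
[ 564.  -215.   202.8]
tip (78, [[618.5, 625.7], [-220.6, -211.9], [128.1, 135.1]], 'mid', [622.1, -216.3, 131.6], 'mean', [621.9, -216.2, 131.5])
recess y [-247.8 -185.6] xmax 655.0
14 22 592 [84.3 85.7 87. ]
25 29 663 [ 98.   99.4 100.7]
29 31 236 [ 85.6  98.5 100.1]
34 50 4134 [ 98.2  99.6 100.9]
tilt [1.50856126e-03 1.14555643e-03 9.93659249e+01]
```

View pics/w6.png

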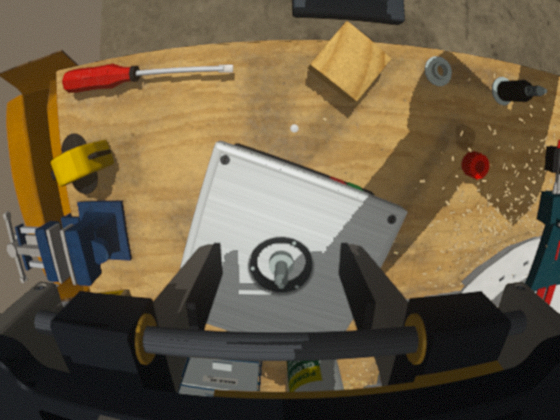

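The wrist view shows the insert lying flush at (281,265) round the spindle. Next is the drum.

>>> step_arm(
  increments=[
    {"x":0.12,"y":0.25,"z":0,"wx":0,"wy":0,"wz":0},
    {"x":0.24,"y":0.5,"z":0,"wx":0,"wy":0,"wz":0},
    {"x":0.36,"y":0.75,"z":0,"wx":0,"wy":0,"wz":0},
    {"x":0.48,"y":1,"z":0,"wx":0,"wy":0,"wz":0},
    {"x":0.48,"y":1,"z":0,"wx":0,"wy":0,"wz":0},
  ],
  claw=0.1,
)

```text
clock: 11.4
ee_pos: [467.0, -11.8, 200.9]
tool_rot: [-0.001, -0.002, 1.0, 0.001]
contact_force: [0.0, -0.7, 0.0]
finger_gap: 0.549
finger_force: 0.0
```

>>> step_arm(
  increments=[
    {"x":0.1,"y":0.25,"z":0,"wx":0,"wy":0,"wz":0},
    {"x":0.16,"y":0.475,"z":0,"wx":0,"wy":0,"wz":0},
    {"x":0.16,"y":0.475,"z":0,"wx":0,"wy":0,"wz":0},
    {"x":0.16,"y":0.475,"z":0,"wx":0,"wy":0,"wz":0},
    {"x":0.16,"y":0.475,"z":0,"wx":0,"wy":0,"wz":0},
  ],
)

```text
clock: 12.02
ee_pos: [436.7, 79.1, 201.7]
tool_rot: [-0.0, 0.001, 1.0, -0.0]
contact_force: [0.5, 0.7, -0.3]
finger_gap: 0.546
finger_force: 0.0
```

```bash
cat >> h.py <<'E'
def prof(W,c,r,zs):
    for a,b in zs: print((a,b),bb(near(W,c,r,a,b)))
E
python3 - 2>/dev/null <<'E'
from h import *
s=snap('wrist'); s=snap('wrist','w7.png'); W=wcloud(s); e=arm.state()['ee_pos']; print(e.round(1),np.array(s['extrinsics'])[:3,3].round(1))
prof(W,(432,80),32,((2,5),(5,45),(50,57),(79,90)))
E
```

```text
[436.4  79.3 201.7] [354.4  78.3 371.4]
(2, 5) (263, [[412.0, 443.0], [57.6, 95.9], [2.1, 5.0]], 'mid', [427.5, 76.8, 3.5], 'mean', [424.2, 77.2, 3.4])
(5, 45) (156, [[415.4, 439.9], [61.1, 91.6], [5.0, 45.0]], 'mid', [427.7, 76.4, 25.0], 'mean', [421.8, 77.4, 25.0])
(50, 57) (301, [[420.1, 444.2], [65.2, 90.6], [50.0, 56.9]], 'mid', [432.1, 77.9, 53.5], 'mean', [429.2, 77.7, 53.6])
(79, 90) (87, [[428.0, 436.4], [72.9, 82.2], [79.0, 87.9]], 'mid', [432.2, 77.5, 83.5], 'mean', [431.5, 77.7, 83.7])
```

View pics/w7.png

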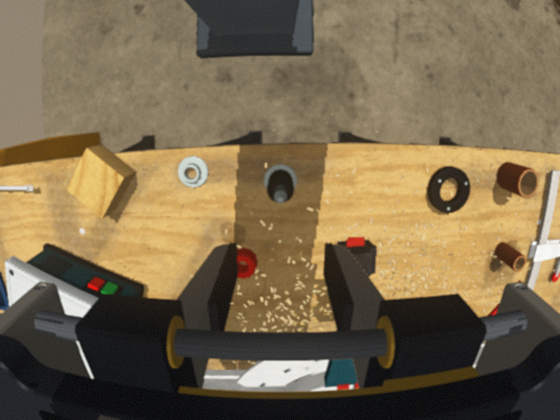

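The wrist view shows the drum under the gripper at (281,185) with the stud tip at (283,195); nothing is in the fingers' way. I go down and grip it.

>>> step_arm(
  increments=[
    {"x":0.015,"y":-0.002,"z":0.3,"wx":0,"wy":0,"wz":0},
    {"x":0.015,"y":-0.002,"z":0.55,"wx":0,"wy":0,"wz":0},
    {"x":0.015,"y":-0.002,"z":0.8,"wx":0,"wy":0,"wz":0},
    {"x":0.015,"y":-0.002,"z":0.905,"wx":0,"wy":0,"wz":0},
    {"x":0.015,"y":-0.002,"z":0.905,"wx":0,"wy":0,"wz":0},
    {"x":0.015,"y":-0.002,"z":0.905,"wx":0,"wy":0,"wz":0},
  ],
)

```text
clock: 12.88
ee_pos: [434.2, 79.5, 21.9]
tool_rot: [0.001, 0.0, 1.0, -0.0]
contact_force: [-0.5, 0.1, 0.1]
finger_gap: 0.55
finger_force: 0.0
```

>>> step_arm(
  increments=[
    {"x":0,"y":0,"z":0,"wx":0,"wy":0,"wz":0},
    {"x":0,"y":0,"z":0,"wx":0,"wy":0,"wz":0},
    {"x":0,"y":0,"z":0,"wx":0,"wy":0,"wz":0},
    {"x":0,"y":0,"z":0,"wx":0,"wy":0,"wz":0},
    {"x":0,"y":0,"z":0,"wx":0,"wy":0,"wz":0},
    {"x":0,"y":0,"z":0,"wx":0,"wy":0,"wz":0},
    {"x":0,"y":0,"z":0,"wx":0,"wy":0,"wz":0},
    {"x":0,"y":0,"z":0,"wx":0,"wy":0,"wz":0},
  ],
  claw=-0.7,
  squeeze=20,
)

```text
clock: 13.88
ee_pos: [433.7, 79.9, 21.4]
tool_rot: [0.001, 0.0, 1.0, -0.0]
contact_force: [-0.2, -0.0, 6.2]
finger_gap: 0.302
finger_force: 20.0
```

>>> step_arm(
  increments=[
    {"x":0,"y":0,"z":-0.2,"wx":0,"wy":0,"wz":0},
    {"x":0,"y":0,"z":-0.45,"wx":0,"wy":0,"wz":0},
    {"x":0,"y":0,"z":-0.7,"wx":0,"wy":0,"wz":0},
    {"x":0,"y":0,"z":-0.9,"wx":0,"wy":0,"wz":0},
    {"x":0,"y":0,"z":-0.9,"wx":0,"wy":0,"wz":0},
  ],
)

```text
clock: 14.5
ee_pos: [434.8, 79.7, 203.6]
tool_rot: [0.003, -0.0, 1.0, -0.0]
contact_force: [0.5, 0.2, -1.1]
finger_gap: 0.304
finger_force: 20.0
```

>>> step_arm(
  increments=[
    {"x":-0.13,"y":-0.22,"z":0,"wx":0,"wy":0,"wz":0},
    {"x":-0.26,"y":-0.44,"z":0,"wx":0,"wy":0,"wz":0},
    {"x":-0.39,"y":-0.66,"z":0,"wx":0,"wy":0,"wz":0},
    {"x":-0.45,"y":-0.75,"z":0,"wx":0,"wy":0,"wz":0},
  ],
)

```text
clock: 15.0
ee_pos: [522.4, -72.0, 197.9]
tool_rot: [-0.002, 0.001, 1.0, 0.001]
contact_force: [0.1, 0.3, -1.1]
finger_gap: 0.303
finger_force: 20.0
```

>>> step_arm(
  increments=[
    {"x":-0.13,"y":-0.2,"z":0,"wx":0,"wy":0,"wz":0},
    {"x":-0.26,"y":-0.4,"z":0,"wx":0,"wy":0,"wz":0},
    {"x":-0.4,"y":-0.6,"z":0,"wx":0,"wy":0,"wz":0},
    {"x":-0.495,"y":-0.72,"z":0,"wx":0,"wy":0,"wz":0},
    {"x":-0.495,"y":-0.72,"z":0,"wx":0,"wy":0,"wz":0},
    {"x":-0.495,"y":-0.72,"z":0,"wx":0,"wy":0,"wz":0},
  ],
)

```text
clock: 15.75
ee_pos: [620.8, -213.0, 198.6]
tool_rot: [-0.002, -0.0, 1.0, 0.001]
contact_force: [-0.6, -0.6, -0.4]
finger_gap: 0.303
finger_force: 20.0
```

```bash
python3 - 2>/dev/null <<'E'
from h import *
for i in range(2):
    s=snap('wrist','w8.png'); W=wcloud(s); e=arm.state()['ee_pos']; print(e.round(1),arm.state()['tool_rot'].round(4),np.array(s['extrinsics'])[:3,3].round(1))
    prof(W,(622,-216),25,((125,140),(181,188),(188,225),(228,239),(240,258),(262,275)))
E
```

```text
[ 621.  -212.9  199.3] [-1.2e-03 -3.0e-04  1.0e+00  8.0e-04] [ 539.1 -214.4  368.6]
(125, 140) None
(181, 188) (264, [[600.8, 622.3], [-232.5, -196.3], [181.0, 188.0]], 'mid', [611.5, -214.4, 184.5], 'mean', [608.3, -214.6, 183.5])
(188, 225) (2127, [[604.9, 631.4], [-238.8, -193.2], [188.0, 225.0]], 'mid', [618.1, -216.0, 206.5], 'mean', [610.1, -215.8, 210.7])
(228, 239) (1751, [[606.5, 631.0], [-238.3, -193.4], [228.0, 239.0]], 'mid', [618.8, -215.8, 233.5], 'mean', [614.5, -215.3, 232.2])
(240, 258) (1874, [[609.5, 631.3], [-238.4, -193.7], [240.0, 258.0]], 'mid', [620.4, -216.1, 249.0], 'mean', [614.4, -216.1, 249.8])
(262, 275) (755, [[609.0, 632.1], [-237.9, -193.8], [262.0, 275.0]], 'mid', [620.6, -215.9, 268.5], 'mean', [613.7, -217.9, 266.9])
[ 621.2 -212.9  199.9] [-8.e-04 -4.e-04  1.e+00  5.e-04] [ 539.2 -214.2  369.2]
(125, 140) None
(181, 188) (488, [[600.1, 623.9], [-232.5, -196.1], [181.0, 188.0]], 'mid', [612.0, -214.3, 184.5], 'mean', [608.6, -215.2, 182.5])
(188, 225) (2034, [[605.1, 631.1], [-238.9, -193.3], [188.0, 225.0]], 'mid', [618.1, -216.1, 206.5], 'mean', [610.1, -215.8, 210.3])
(228, 239) (1780, [[606.3, 631.4], [-238.5, -193.6], [228.0, 239.0]], 'mid', [618.9, -216.1, 233.5], 'mean', [614.6, -215.2, 232.4])
(240, 258) (1853, [[609.6, 631.4], [-238.6, -193.6], [240.0, 258.0]], 'mid', [620.5, -216.1, 249.0], 'mean', [614.5, -216.1, 249.8])
(262, 275) (1011, [[608.7, 632.9], [-238.2, -193.9], [262.0, 275.0]], 'mid', [620.8, -216.0, 268.5], 'mean', [614.6, -217.0, 266.0])
```

View pics/w8.png

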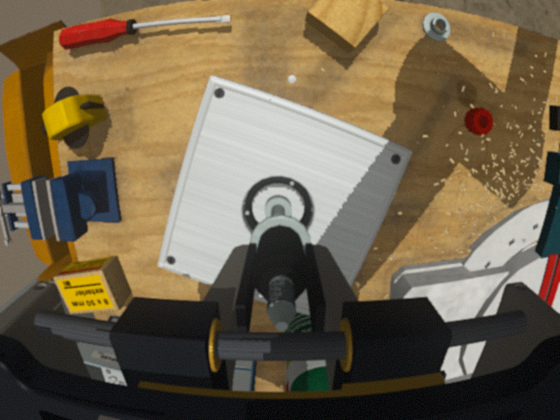

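The wrist view shows the drum held upright (279,265) with the insert and spindle just below it at (278,205). I shift onto the axis and check again lower down.

>>> step_arm(
  increments=[
    {"x":-0.012,"y":-0.01,"z":0.06,"wx":0,"wy":0,"wz":0},
    {"x":-0.012,"y":-0.01,"z":0.12,"wx":0,"wy":0,"wz":0},
    {"x":-0.012,"y":-0.01,"z":0.18,"wx":0,"wy":0,"wz":0},
    {"x":-0.012,"y":-0.01,"z":0.18,"wx":0,"wy":0,"wz":0},
    {"x":-0.012,"y":-0.01,"z":0.18,"wx":0,"wy":0,"wz":0},
    {"x":-0.012,"y":-0.01,"z":0.18,"wx":0,"wy":0,"wz":0},
    {"x":-0.012,"y":-0.01,"z":0.18,"wx":0,"wy":0,"wz":0},
  ],
)

```text
clock: 16.73
ee_pos: [624.6, -216.3, 165.3]
tool_rot: [0.0, 0.0, 1.0, -0.0]
contact_force: [-0.2, 0.5, -1.4]
finger_gap: 0.301
finger_force: 20.0
```

```bash
python3 - 2>/dev/null <<'E'
from h import *
for i in range(2):
    s=snap('wrist'); W=wcloud(s); e=arm.state()['ee_pos']; print(e.round(1),arm.state()['tool_rot'].round(4))
    b=e[2]-21
    prof(W,(622,-216),25,((b-1,b+5),(b+6,b+40)))
    prof(W,(622,-216),16,((120,136),))
for n in ('side','top'):
    s=snap(n); W=cloud(s); print(n); prof(W,(621,-214),30,((b-3,b+6),(b+70,b+90)))
E
```

```text
[ 624.5 -216.2  165.2] [ 3.e-04  0.e+00  1.e+00 -2.e-04]
(np.float64(143.21409177852465), np.float64(149.21409177852465)) (782, [[604.2, 628.3], [-236.7, -198.7], [143.5, 149.2]], 'mid', [616.2, -217.7, 146.3], 'mean', [612.4, -217.5, 146.9])
(np.float64(150.21409177852465), np.float64(184.21409177852465)) (1643, [[608.6, 634.7], [-240.1, -191.9], [150.3, 184.2]], 'mid', [621.7, -216.0, 167.2], 'mean', [613.3, -216.7, 171.0])
(120, 136) None
[ 624.5 -216.2  165.1] [ 3.e-04  0.e+00  1.e+00 -2.e-04]
(np.float64(143.1464132190183), np.float64(149.1464132190183)) (793, [[604.2, 627.8], [-236.7, -198.7], [143.9, 149.1]], 'mid', [616.0, -217.7, 146.5], 'mean', [612.3, -217.5, 146.8])
(np.float64(150.1464132190183), np.float64(184.1464132190183)) (1638, [[608.6, 634.2], [-240.2, -192.1], [150.2, 184.1]], 'mid', [621.4, -216.1, 167.2], 'mean', [613.3, -216.6, 171.0])
(120, 136) None
side
(np.float64(141.1464132190183), np.float64(150.1464132190183)) (47, [[605.3, 642.1], [-227.3, -194.9], [143.3, 150.0]], 'mid', [623.7, -211.1, 146.7], 'mean', [620.8, -205.6, 146.8])
(np.float64(214.1464132190183), np.float64(234.1464132190183)) (66, [[613.6, 628.4], [-242.9, -184.3], [214.2, 234.1]], 'mid', [621.0, -213.6, 224.2], 'mean', [618.1, -215.7, 222.8])
top
(np.float64(141.1464132190183), np.float64(150.1464132190183)) None
(np.float64(214.1464132190183), np.float64(234.1464132190183)) None
```

>>> step_arm(
  increments=[
    {"x":0.006,"y":0.007,"z":0,"wx":0,"wy":0,"wz":0},
    {"x":0.006,"y":0.007,"z":0.04,"wx":0,"wy":0,"wz":0},
    {"x":0.006,"y":0.007,"z":0.08,"wx":0,"wy":0,"wz":0},
    {"x":0.006,"y":0.007,"z":0.12,"wx":0,"wy":0,"wz":0},
    {"x":0.006,"y":0.007,"z":0.12,"wx":0,"wy":0,"wz":0},
    {"x":0.006,"y":0.007,"z":0.12,"wx":0,"wy":0,"wz":0},
  ],
)

```text
clock: 17.68
ee_pos: [623.1, -214.7, 140.8]
tool_rot: [-0.0, 0.0, 1.0, 0.0]
contact_force: [-0.0, -0.1, -1.2]
finger_gap: 0.302
finger_force: 20.0
```

>>> step_arm(
  increments=[
    {"x":0,"y":0,"z":0.03,"wx":0,"wy":0,"wz":0},
    {"x":0,"y":0,"z":0.06,"wx":0,"wy":0,"wz":0},
    {"x":0,"y":0,"z":0.09,"wx":0,"wy":0,"wz":0},
    {"x":0,"y":0,"z":0.09,"wx":0,"wy":0,"wz":0},
    {"x":0,"y":0,"z":0.09,"wx":0,"wy":0,"wz":0},
  ],
)

```text
clock: 18.3
ee_pos: [623.1, -214.7, 122.8]
tool_rot: [-0.0, 0.0, 1.0, 0.0]
contact_force: [0.1, -0.0, -1.6]
finger_gap: 0.301
finger_force: 20.0
```

>>> step_arm(
  increments=[
    {"x":0,"y":0,"z":0.01,"wx":0,"wy":0,"wz":0},
    {"x":0,"y":0,"z":0.02,"wx":0,"wy":0,"wz":0},
    {"x":0,"y":0,"z":0.026,"wx":0,"wy":0,"wz":0},
    {"x":0,"y":0,"z":0.026,"wx":0,"wy":0,"wz":0},
    {"x":0,"y":0,"z":0.026,"wx":0,"wy":0,"wz":0},
  ],
)

```text
clock: 18.92
ee_pos: [623.1, -214.7, 117.6]
tool_rot: [-0.0, 0.0, 1.0, -0.0]
contact_force: [0.3, -0.8, -1.5]
finger_gap: 0.304
finger_force: 20.0
```

>>> step_arm(
  increments=[
    {"x":0,"y":0,"z":0,"wx":0,"wy":0,"wz":0},
    {"x":0,"y":0,"z":0,"wx":0,"wy":0,"wz":0},
    {"x":0,"y":0,"z":0,"wx":0,"wy":0,"wz":0},
    {"x":0,"y":0,"z":0,"wx":0,"wy":0,"wz":0},
  ],
  claw=0.0,
)

```text
clock: 19.42
ee_pos: [623.2, -214.7, 117.7]
tool_rot: [0.0, 0.0, 1.0, -0.0]
contact_force: [0.3, -0.7, 0.3]
finger_gap: 0.501
finger_force: 0.0
```

>>> step_arm(
  increments=[
    {"x":0,"y":0,"z":-0.25,"wx":0,"wy":0,"wz":0},
    {"x":0,"y":0,"z":-0.5,"wx":0,"wy":0,"wz":0},
    {"x":0.1,"y":0,"z":-0.6,"wx":0,"wy":0,"wz":0},
    {"x":0.25,"y":0,"z":-0.6,"wx":0,"wy":0,"wz":0},
    {"x":0.25,"y":0,"z":-0.6,"wx":0,"wy":0,"wz":0},
  ],
)

```text
clock: 20.05
ee_pos: [572.2, -214.7, 237.9]
tool_rot: [0.0, 0.001, 1.0, -0.0]
contact_force: [-0.3, 0.0, 0.0]
finger_gap: 0.501
finger_force: 0.0
```

```bash
python3 - 2>/dev/null <<'E'
from h import *
snap('wrist')
s=snap('wrist','w9.png'); W=wcloud(s); e=arm.state()['ee_pos']; print(e.round(1))
prof(W,(622,-216),25,((98,102),(143,148),(148,153),(165,173),(173,190)))
for n in('top','side'):
    print(n); prof(cloud(snap(n)),(621,-214),25,((145,154),(165,190)))
E
```

```text
[ 573.5 -214.7  237.6]
(98, 102) (381, [[597.2, 640.6], [-240.3, -191.6], [98.0, 101.9]], 'mid', [618.9, -216.0, 100.0], 'mean', [614.4, -216.2, 99.2])
(143, 148) (186, [[607.5, 631.6], [-230.0, -202.8], [143.0, 148.0]], 'mid', [619.6, -216.4, 145.5], 'mean', [614.6, -216.3, 145.3])
(148, 153) (312, [[608.8, 629.5], [-227.9, -204.8], [148.0, 153.0]], 'mid', [619.1, -216.3, 150.5], 'mean', [617.7, -216.1, 150.1])
(165, 173) (82, [[615.2, 624.2], [-222.2, -209.7], [165.1, 173.0]], 'mid', [619.7, -215.9, 169.0], 'mean', [617.7, -215.8, 169.7])
(173, 190) (142, [[615.2, 624.1], [-221.3, -210.6], [173.0, 183.1]], 'mid', [619.7, -215.9, 178.1], 'mean', [619.5, -215.9, 178.2])
top
(145, 154) (15, [[626.1, 631.4], [-221.8, -205.6], [145.9, 152.2]], 'mid', [628.7, -213.7, 149.0], 'mean', [628.7, -213.0, 149.4])
(165, 190) (11, [[618.0, 624.3], [-218.0, -210.8], [167.6, 181.5]], 'mid', [621.2, -214.4, 174.5], 'mean', [621.5, -213.1, 177.0])
side
(145, 154) (38, [[608.7, 633.5], [-219.4, -197.8], [145.4, 153.7]], 'mid', [621.1, -208.6, 149.6], 'mean', [620.5, -207.2, 149.0])
(165, 190) (27, [[616.2, 627.6], [-217.3, -203.1], [165.0, 181.8]], 'mid', [621.9, -210.2, 173.4], 'mean', [621.0, -210.0, 172.6])
```

View pics/w9.png

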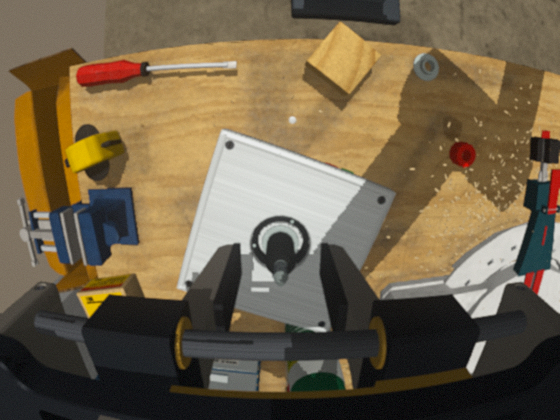

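The wrist view shows the drum standing in the insert at (281,247) with the stud tip at (280,278). Next is the thick sleeve.

>>> step_arm(
  increments=[
    {"x":0.17,"y":0.25,"z":0,"wx":0,"wy":0,"wz":0},
    {"x":0.34,"y":0.5,"z":0,"wx":0,"wy":0,"wz":0},
    {"x":0.5,"y":0.75,"z":0,"wx":0,"wy":0,"wz":0},
    {"x":0.65,"y":1,"z":0,"wx":0,"wy":0,"wz":0},
  ],
  claw=0.3,
)

```text
clock: 20.75
ee_pos: [442.6, -13.2, 237.6]
tool_rot: [0.0, 0.0, 1.0, 0.0]
contact_force: [1.5, 0.2, 0.2]
finger_gap: 0.649
finger_force: 0.0
```

>>> step_arm(
  increments=[
    {"x":0.02,"y":0.25,"z":0,"wx":0,"wy":0,"wz":0},
    {"x":0.04,"y":0.5,"z":0,"wx":0,"wy":0,"wz":0},
    {"x":0.06,"y":0.75,"z":0,"wx":0,"wy":0,"wz":0},
    {"x":0.08,"y":1,"z":0,"wx":0,"wy":0,"wz":0},
  ],
)

```text
clock: 21.25
ee_pos: [427.4, 187.3, 237.8]
tool_rot: [0.0, -0.0, 1.0, 0.0]
contact_force: [0.7, -0.1, 0.0]
finger_gap: 0.653
finger_force: 0.0
```

>>> step_arm(
  increments=[
    {"x":0,"y":0.25,"z":0.1,"wx":0,"wy":0,"wz":0},
    {"x":0,"y":0.5,"z":0.2,"wx":0,"wy":0,"wz":0},
    {"x":0,"y":0.75,"z":0.3,"wx":0,"wy":0,"wz":0},
    {"x":0,"y":1,"z":0.3,"wx":0,"wy":0,"wz":0},
    {"x":0,"y":1,"z":0.3,"wx":0,"wy":0,"wz":0},
    {"x":0,"y":1,"z":0.3,"wx":0,"wy":0,"wz":0},
    {"x":0,"y":1,"z":0.3,"wx":0,"wy":0,"wz":0},
  ],
)

```text
clock: 22.12
ee_pos: [427.6, 384.5, 177.7]
tool_rot: [0.0, 0.001, 1.0, -0.0]
contact_force: [0.6, 0.0, -1.0]
finger_gap: 0.647
finger_force: 0.0
```

```bash
python3 - 2>/dev/null <<'E'
from h import *
for i in range(2):
    s=snap('wrist','w10.png'); W=wcloud(s); e=arm.state()['ee_pos']; print(e.round(1))
    prof(W,(421,391),30,((5,40),(46,54)))
    P=near(W,(421,391),26,46,54); print(circ(P))
E
```

```text
[427.6 384.5 177.8]
(5, 40) (507, [[400.6, 436.7], [371.8, 407.5], [5.2, 40.0]], 'mid', [418.7, 389.7, 22.6], 'mean', [421.3, 391.2, 23.5])
(46, 54) (431, [[400.8, 439.0], [372.4, 410.4], [46.0, 51.8]], 'mid', [419.9, 391.4, 48.9], 'mean', [419.5, 391.0, 49.4])
(array([419.60733099, 391.11527868]), np.float64(17.653464357846033))
[427.6 384.5 177.9]
(5, 40) (504, [[400.6, 436.6], [371.6, 407.5], [5.1, 40.0]], 'mid', [418.6, 389.6, 22.5], 'mean', [421.3, 391.4, 23.7])
(46, 54) (432, [[400.8, 438.9], [372.4, 410.3], [46.1, 51.5]], 'mid', [419.8, 391.4, 48.8], 'mean', [419.5, 390.9, 49.5])
(array([419.61436357, 391.120045  ]), np.float64(17.635716820901454))
```

View pics/w10.png

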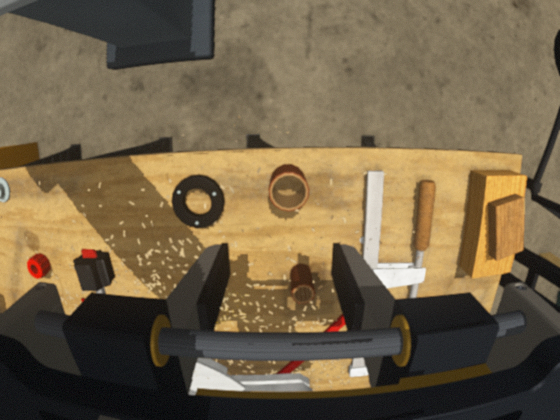

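The wrist view shows the thick sleeve at (288,187), with the narrow insert at (199,201) and the clamp at (372,230) clear of the fingers. I grip the sleeve's upper half.

>>> step_arm(
  increments=[
    {"x":0.032,"y":0.04,"z":0.25,"wx":0,"wy":0,"wz":0},
    {"x":0.032,"y":0.04,"z":0.5,"wx":0,"wy":0,"wz":0},
    {"x":0.032,"y":0.04,"z":0.7,"wx":0,"wy":0,"wz":0},
    {"x":0.032,"y":0.04,"z":0.765,"wx":0,"wy":0,"wz":0},
    {"x":0.032,"y":0.04,"z":0.765,"wx":0,"wy":0,"wz":0},
    {"x":0.032,"y":0.04,"z":0.765,"wx":0,"wy":0,"wz":0},
  ],
)

```text
clock: 22.98
ee_pos: [422.5, 394.1, 26.8]
tool_rot: [0.002, 0.0, 1.0, 0.001]
contact_force: [-0.1, 1.1, -0.9]
finger_gap: 0.652
finger_force: 0.0
```

>>> step_arm(
  increments=[
    {"x":0,"y":0,"z":0,"wx":0,"wy":0,"wz":0},
    {"x":0,"y":0,"z":0,"wx":0,"wy":0,"wz":0},
    {"x":0,"y":0,"z":0,"wx":0,"wy":0,"wz":0},
    {"x":0,"y":0,"z":0,"wx":0,"wy":0,"wz":0},
    {"x":0,"y":0,"z":0,"wx":0,"wy":0,"wz":0},
    {"x":0,"y":0,"z":0,"wx":0,"wy":0,"wz":0},
    {"x":0,"y":0,"z":0,"wx":0,"wy":0,"wz":0},
  ],
  claw=-0.5,
  squeeze=12,
)

```text
clock: 23.85
ee_pos: [421.4, 393.7, 25.3]
tool_rot: [0.001, 0.0, 1.0, 0.0]
contact_force: [-0.7, 0.3, 5.5]
finger_gap: 0.429
finger_force: 12.0
```

>>> step_arm(
  increments=[
    {"x":0,"y":0,"z":-0.25,"wx":0,"wy":0,"wz":0},
    {"x":0,"y":0,"z":-0.5,"wx":0,"wy":0,"wz":0},
    {"x":0,"y":0,"z":-0.75,"wx":0,"wy":0,"wz":0},
    {"x":0,"y":0,"z":-1,"wx":0,"wy":0,"wz":0},
    {"x":0,"y":0,"z":-1,"wx":0,"wy":0,"wz":0},
  ],
)

```text
clock: 24.48
ee_pos: [422.9, 394.6, 229.2]
tool_rot: [0.004, 0.0, 1.0, 0.002]
contact_force: [-0.3, -0.0, -0.7]
finger_gap: 0.428
finger_force: 12.0
```

>>> step_arm(
  increments=[
    {"x":0,"y":-0.25,"z":-0.08,"wx":0,"wy":0,"wz":0},
    {"x":0,"y":-0.5,"z":-0.08,"wx":0,"wy":0,"wz":0},
    {"x":0,"y":-0.75,"z":-0.08,"wx":0,"wy":0,"wz":0},
    {"x":0,"y":-1,"z":-0.08,"wx":0,"wy":0,"wz":0},
  ],
)

```text
clock: 24.98
ee_pos: [419.5, 191.6, 238.5]
tool_rot: [-0.002, -0.0, 1.0, -0.0]
contact_force: [0.1, 0.1, -0.7]
finger_gap: 0.433
finger_force: 12.0
```

>>> step_arm(
  increments=[
    {"x":-0.08,"y":-0.25,"z":0,"wx":0,"wy":0,"wz":0},
    {"x":-0.16,"y":-0.5,"z":0,"wx":0,"wy":0,"wz":0},
    {"x":-0.24,"y":-0.75,"z":0,"wx":0,"wy":0,"wz":0},
    {"x":-0.32,"y":-1,"z":0,"wx":0,"wy":0,"wz":0},
  ],
)

```text
clock: 25.48
ee_pos: [484.0, -8.2, 238.5]
tool_rot: [-0.002, 0.0, 1.0, 0.0]
contact_force: [0.8, 0.3, 0.1]
finger_gap: 0.43
finger_force: 12.0
```

>>> step_arm(
  increments=[
    {"x":-0.15,"y":-0.25,"z":0,"wx":0,"wy":0,"wz":0},
    {"x":-0.3,"y":-0.5,"z":0,"wx":0,"wy":0,"wz":0},
    {"x":-0.4,"y":-0.75,"z":0,"wx":0,"wy":0,"wz":0},
    {"x":-0.5,"y":-1,"z":0,"wx":0,"wy":0,"wz":0},
    {"x":-0.5,"y":-1,"z":0,"wx":0,"wy":0,"wz":0},
    {"x":-0.5,"y":-1,"z":0,"wx":0,"wy":0,"wz":0},
    {"x":-0.5,"y":-1,"z":0,"wx":0,"wy":0,"wz":0},
    {"x":-0.5,"y":-1,"z":0,"wx":0,"wy":0,"wz":0},
  ],
)

```text
clock: 26.48
ee_pos: [584.6, -205.6, 240.7]
tool_rot: [0.0, -0.001, 1.0, -0.0]
contact_force: [-0.1, -0.2, -0.7]
finger_gap: 0.433
finger_force: 12.0
```

```bash
python3 - 2>/dev/null <<'E'
from h import *
for i in range(2):
    s=snap('wrist','w11.png'); W=wcloud(s); e=arm.state()['ee_pos']; print(e.round(1),arm.state()['tool_rot'].round(4))
    c=e[:2]-[1.5,1.3]; b=e[2]-25
    prof(W,c,24,((b-2,b+12),(b+46,b+54)))
    P=near(W,c,22,b+46,b+54); print(circ(P))
    prof(W,(621,-216),12,((160,173),(173,186)))
E
```

```text
[ 584.7 -205.8  240.9] [ 1.e-04 -5.e-04  1.e+00 -1.e-04]
(np.float64(213.8519376930991), np.float64(227.8519376930991)) (733, [[563.5, 599.7], [-226.3, -187.6], [214.7, 227.8]], 'mid', [581.6, -207.0, 221.3], 'mean', [582.8, -207.0, 221.8])
(np.float64(261.8519376930991), np.float64(269.8519376930991)) (1663, [[563.1, 601.8], [-229.8, -184.7], [261.9, 269.8]], 'mid', [582.4, -207.2, 265.8], 'mean', [581.1, -206.8, 264.5])
(array([ 582.12595412, -206.92530384]), np.float64(17.86838554394426))
(160, 173) (88, [[614.9, 619.9], [-221.4, -210.4], [160.1, 173.0]], 'mid', [617.4, -215.9, 166.6], 'mean', [616.5, -214.9, 166.6])
(173, 186) (18, [[615.3, 618.2], [-216.8, -212.0], [173.2, 175.8]], 'mid', [616.7, -214.4, 174.5], 'mean', [616.6, -214.6, 173.9])
[ 584.7 -206.   240.9] [ 1.e-04 -4.e-04  1.e+00 -1.e-04]
(np.float64(213.8657660665663), np.float64(227.8657660665663)) (726, [[563.6, 599.7], [-226.6, -187.6], [214.7, 227.9]], 'mid', [581.7, -207.1, 221.3], 'mean', [583.0, -207.1, 221.8])
(np.float64(261.86576606656627), np.float64(269.86576606656627)) (1686, [[563.1, 602.2], [-229.7, -184.9], [261.9, 269.8]], 'mid', [582.6, -207.3, 265.9], 'mean', [581.2, -207.1, 264.6])
(array([ 582.14917917, -207.10336948]), np.float64(17.845617693753994))
(160, 173) (96, [[614.2, 620.7], [-221.7, -209.8], [160.1, 173.0]], 'mid', [617.5, -215.7, 166.5], 'mean', [616.6, -215.1, 166.5])
(173, 186) (18, [[615.7, 618.4], [-217.0, -210.6], [173.1, 177.0]], 'mid', [617.1, -213.8, 175.0], 'mean', [617.0, -213.9, 174.2])
```

View pics/w11.png

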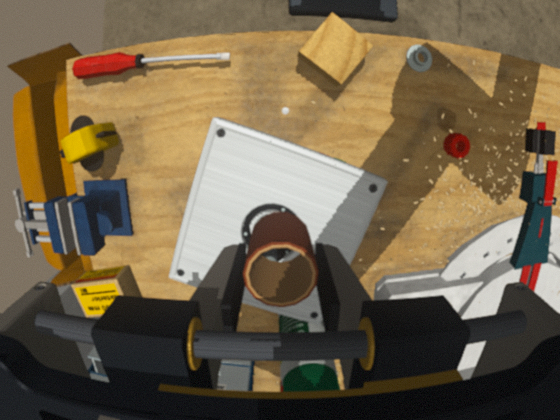

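The wrist view shows the sleeve held upright (280,270), open and just short of the spindle. I go over the axis and lower it.

>>> step_arm(
  increments=[
    {"x":-0.1,"y":-0.045,"z":0,"wx":0,"wy":0,"wz":0},
    {"x":-0.193,"y":-0.045,"z":0,"wx":0,"wy":0,"wz":0},
    {"x":-0.193,"y":-0.045,"z":0.05,"wx":0,"wy":0,"wz":0},
    {"x":-0.193,"y":-0.045,"z":0.1,"wx":0,"wy":0,"wz":0},
    {"x":-0.193,"y":-0.045,"z":0.1,"wx":0,"wy":0,"wz":0},
    {"x":-0.193,"y":-0.045,"z":0.1,"wx":0,"wy":0,"wz":0},
    {"x":-0.193,"y":-0.045,"z":0.1,"wx":0,"wy":0,"wz":0},
    {"x":-0.193,"y":-0.045,"z":0.1,"wx":0,"wy":0,"wz":0},
  ],
)

```text
clock: 27.58
ee_pos: [623.5, -215.8, 221.0]
tool_rot: [0.0, 0.0, 1.0, -0.0]
contact_force: [0.4, -0.1, -0.9]
finger_gap: 0.432
finger_force: 12.0
```

```bash
python3 - 2>/dev/null <<'E'
from h import *
s=snap('wrist'); W=wcloud(s); e=arm.state()['ee_pos']; print(e.round(1),arm.state()['tool_rot'].round(4))
c=e[:2]-[2,1.3]; b=e[2]-25
prof(W,c,24,((b-2,b+12),(b+46,b+54)))
P=near(W,c,22,b+46,b+54); print(circ(P))
prof(W,(621,-216),14,((150,173),(173,192)))
E
```

```text
[ 623.4 -215.8  220.9] [ 2.e-04  1.e-04  1.e+00 -1.e-04]
(np.float64(193.93254571323112), np.float64(207.93254571323112)) (718, [[602.4, 638.5], [-236.6, -197.7], [194.7, 207.9]], 'mid', [620.4, -217.2, 201.3], 'mean', [621.9, -217.1, 202.0])
(np.float64(241.93254571323112), np.float64(249.93254571323112)) (1693, [[601.7, 640.8], [-239.9, -194.4], [241.9, 249.8]], 'mid', [621.3, -217.1, 245.9], 'mean', [620.1, -217.1, 244.7])
(array([ 620.87446666, -217.06523045]), np.float64(17.860808457434178))
(150, 173) (122, [[610.8, 619.1], [-225.9, -205.8], [150.0, 152.4]], 'mid', [614.9, -215.8, 151.2], 'mean', [615.0, -215.1, 150.7])
(173, 192) None
```

>>> step_arm(
  increments=[
    {"x":0,"y":0.005,"z":0.05,"wx":0,"wy":0,"wz":0},
    {"x":0,"y":0.005,"z":0.1,"wx":0,"wy":0,"wz":0},
    {"x":0,"y":0.005,"z":0.15,"wx":0,"wy":0,"wz":0},
    {"x":0,"y":0.005,"z":0.2,"wx":0,"wy":0,"wz":0},
    {"x":0,"y":0.005,"z":0.24,"wx":0,"wy":0,"wz":0},
    {"x":0,"y":0.005,"z":0.27,"wx":0,"wy":0,"wz":0},
    {"x":0,"y":0.005,"z":0.27,"wx":0,"wy":0,"wz":0},
  ],
)

```text
clock: 28.5
ee_pos: [623.1, -214.6, 166.0]
tool_rot: [-0.0, 0.0, 1.0, 0.0]
contact_force: [0.3, 0.6, -0.2]
finger_gap: 0.43
finger_force: 12.0
```

>>> step_arm(
  increments=[
    {"x":0,"y":0,"z":0.05,"wx":0,"wy":0,"wz":0},
    {"x":0,"y":0,"z":0.1,"wx":0,"wy":0,"wz":0},
    {"x":0,"y":0,"z":0.15,"wx":0,"wy":0,"wz":0},
    {"x":0,"y":0,"z":0.18,"wx":0,"wy":0,"wz":0},
    {"x":0,"y":0,"z":0.18,"wx":0,"wy":0,"wz":0},
    {"x":0,"y":0,"z":0.18,"wx":0,"wy":0,"wz":0},
  ],
)

```text
clock: 29.25
ee_pos: [623.6, -214.8, 131.0]
tool_rot: [0.0, 0.0, 1.0, -0.0]
contact_force: [0.3, 0.8, 0.2]
finger_gap: 0.428
finger_force: 12.0
```

>>> step_arm(
  increments=[
    {"x":0,"y":0,"z":0.01,"wx":0,"wy":0,"wz":0},
    {"x":0,"y":0,"z":0.024,"wx":0,"wy":0,"wz":0},
    {"x":0,"y":0,"z":0.024,"wx":0,"wy":0,"wz":0},
    {"x":0,"y":0,"z":0.024,"wx":0,"wy":0,"wz":0},
  ],
)

```text
clock: 29.75
ee_pos: [623.4, -214.7, 125.8]
tool_rot: [0.0, 0.0, 1.0, -0.0]
contact_force: [-0.2, 0.4, -0.3]
finger_gap: 0.428
finger_force: 12.0
```

>>> step_arm(
  increments=[
    {"x":0,"y":0,"z":0,"wx":0,"wy":0,"wz":0},
    {"x":0,"y":0,"z":0,"wx":0,"wy":0,"wz":0},
    {"x":0,"y":0,"z":0,"wx":0,"wy":0,"wz":0},
    {"x":0,"y":0,"z":0,"wx":0,"wy":0,"wz":0},
  ],
  claw=0.3,
)

```text
clock: 30.25
ee_pos: [623.4, -214.7, 125.9]
tool_rot: [0.0, 0.0, 1.0, -0.0]
contact_force: [0.4, -0.3, -1.1]
finger_gap: 0.651
finger_force: 0.0
```

>>> step_arm(
  increments=[
    {"x":0,"y":0,"z":-0.25,"wx":0,"wy":0,"wz":0},
    {"x":0,"y":0,"z":-0.5,"wx":0,"wy":0,"wz":0},
    {"x":0.1,"y":0,"z":-0.6,"wx":0,"wy":0,"wz":0},
    {"x":0.25,"y":0,"z":-0.6,"wx":0,"wy":0,"wz":0},
    {"x":0.25,"y":0,"z":-0.6,"wx":0,"wy":0,"wz":0},
    {"x":0.25,"y":0,"z":-0.6,"wx":0,"wy":0,"wz":0},
  ],
)

```text
clock: 31.0
ee_pos: [573.8, -214.7, 245.7]
tool_rot: [0.0, 0.0, 1.0, 0.0]
contact_force: [-0.2, -0.2, 0.3]
finger_gap: 0.65
finger_force: 0.0
```

```bash
python3 - 2>/dev/null <<'E'
from h import *
s=snap('wrist','w12.png'); W=wcloud(s); e=arm.state()['ee_pos']; print(e.round(1))
prof(W,(622,-216),25,((110,140),(146,154),(165,173),(173,190)))
P=near(W,(622,-216),25,146,154);r=np.hypot(P[:,0]-621.5,P[:,1]+216); print(circ(P[r>15]),np.median(P[r>15][:,2]))
E
```

```text
[ 573.9 -214.7  245.5]
(110, 140) (481, [[601.3, 636.8], [-235.6, -196.8], [110.1, 140.0]], 'mid', [619.1, -216.2, 125.0], 'mean', [608.2, -215.8, 126.9])
(146, 154) (768, [[601.5, 638.9], [-235.4, -197.2], [146.0, 154.0]], 'mid', [620.2, -216.3, 150.0], 'mean', [617.5, -216.4, 149.1])
(165, 173) (78, [[615.3, 624.3], [-222.3, -210.3], [165.1, 172.9]], 'mid', [619.8, -216.3, 169.0], 'mean', [617.6, -216.3, 169.7])
(173, 190) (129, [[616.1, 623.8], [-221.3, -210.4], [173.1, 183.4]], 'mid', [619.9, -215.9, 178.2], 'mean', [619.6, -216.1, 178.0])
(array([ 620.68132601, -216.13219064]), np.float64(17.794976585930034)) 148.81256499483547
```

View pics/w12.png

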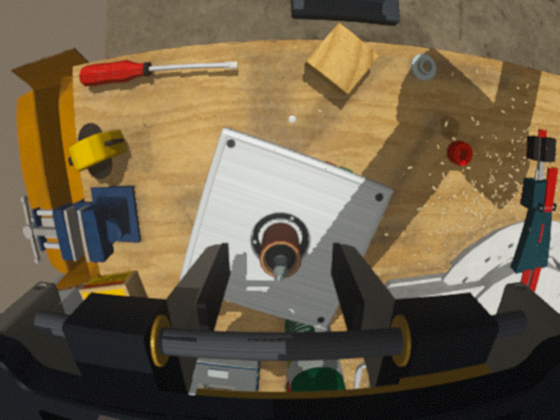

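The wrist view shows the sleeve down over the drum at (280,245), stud tip at (281,272). Next is the washer.

>>> step_arm(
  increments=[
    {"x":0.19,"y":0.24,"z":0,"wx":0,"wy":0,"wz":0},
    {"x":0.38,"y":0.48,"z":0,"wx":0,"wy":0,"wz":0},
    {"x":0.57,"y":0.72,"z":0.1,"wx":0,"wy":0,"wz":0},
    {"x":0.75,"y":0.96,"z":0.25,"wx":0,"wy":0,"wz":0},
    {"x":0.75,"y":0.96,"z":0.38,"wx":0,"wy":0,"wz":0},
    {"x":0.75,"y":0.96,"z":0.38,"wx":0,"wy":0,"wz":0},
    {"x":0.75,"y":0.96,"z":0.38,"wx":0,"wy":0,"wz":0},
    {"x":0.75,"y":0.96,"z":0.38,"wx":0,"wy":0,"wz":0},
  ],
  claw=0.0,
)

```text
clock: 32.05
ee_pos: [424.8, -23.5, 171.3]
tool_rot: [0.001, 0.0, 1.0, -0.0]
contact_force: [1.0, -0.2, -0.4]
finger_gap: 0.496
finger_force: 0.0
```

```bash
python3 - 2>/dev/null <<'E'
from h import *
for i in range(2):
    s=snap('wrist'); W=wcloud(s); e=arm.state()['ee_pos']; print(e.round(1))
    prof(W,(421,-23),30,((-3,1.5),(2.5,6),(7,11),(11,18)))
    P=near(W,(421,-23),22,11,18); print(circ(P))
for d in arm.spot_point(s,'washer'): print(tow(s,d['position']).round(1),d['confidence'])
E
```

```text
[424.6 -23.5 171.1]
(-3, 1.5) (1532, [[392.4, 450.9], [-52.5, 7.0], [-2.8, 1.5]], 'mid', [421.7, -22.8, -0.7], 'mean', [420.3, -21.6, -0.3])
(2.5, 6) (541, [[402.5, 439.8], [-43.6, -7.3], [2.5, 6.0]], 'mid', [421.2, -25.4, 4.3], 'mean', [420.0, -25.8, 3.7])
(7, 11) (27, [[410.8, 428.9], [-33.7, -17.0], [7.1, 10.8]], 'mid', [419.9, -25.4, 9.0], 'mean', [419.4, -25.8, 8.9])
(11, 18) (181, [[411.0, 431.4], [-35.8, -16.0], [11.0, 15.5]], 'mid', [421.2, -25.9, 13.3], 'mean', [421.2, -25.7, 13.3])
(array([421.13883024, -25.76786186]), np.float64(9.128564935565306))
[424.3 -23.4 170.8]
(-3, 1.5) (1511, [[393.0, 450.9], [-52.4, 7.0], [-2.6, 1.5]], 'mid', [422.0, -22.7, -0.6], 'mean', [420.3, -21.6, -0.3])
(2.5, 6) (559, [[403.1, 439.5], [-43.5, -1.9], [2.5, 6.0]], 'mid', [421.3, -22.7, 4.2], 'mean', [419.8, -25.7, 3.7])
(7, 11) (25, [[410.8, 428.9], [-33.6, -15.8], [7.0, 10.6]], 'mid', [419.8, -24.7, 8.8], 'mean', [418.2, -25.7, 8.7])
(11, 18) (186, [[410.7, 431.4], [-35.7, -15.9], [11.1, 15.3]], 'mid', [421.0, -25.8, 13.2], 'mean', [420.9, -25.8, 13.4])
(array([421.05187256, -25.75313342]), np.float64(9.122429284281392))
[420.1 -21.2   0.5] 0.79
```

>>> step_arm(
  increments=[
    {"x":0.008,"y":-0.005,"z":0.25,"wx":0,"wy":0,"wz":0},
    {"x":0.008,"y":-0.005,"z":0.5,"wx":0,"wy":0,"wz":0},
    {"x":0.008,"y":-0.005,"z":0.75,"wx":0,"wy":0,"wz":0},
    {"x":0.008,"y":-0.005,"z":0.822,"wx":0,"wy":0,"wz":0},
    {"x":0.008,"y":-0.005,"z":0.822,"wx":0,"wy":0,"wz":0},
    {"x":0.008,"y":-0.005,"z":0.822,"wx":0,"wy":0,"wz":0},
    {"x":0.008,"y":-0.005,"z":0.822,"wx":0,"wy":0,"wz":0},
    {"x":0.008,"y":-0.005,"z":0.822,"wx":0,"wy":0,"wz":0},
  ],
)

```text
clock: 33.2
ee_pos: [422.6, -24.0, 6.4]
tool_rot: [0.001, 0.0, 1.0, -0.0]
contact_force: [-0.5, -0.2, -0.2]
finger_gap: 0.498
finger_force: 0.0
```

>>> step_arm(
  increments=[
    {"x":0,"y":0,"z":0,"wx":0,"wy":0,"wz":0},
    {"x":0,"y":0,"z":0,"wx":0,"wy":0,"wz":0},
    {"x":0,"y":0,"z":0,"wx":0,"wy":0,"wz":0},
    {"x":0,"y":0,"z":0,"wx":0,"wy":0,"wz":0},
    {"x":0,"y":0,"z":0,"wx":0,"wy":0,"wz":0},
    {"x":0,"y":0,"z":0,"wx":0,"wy":0,"wz":0},
    {"x":0,"y":0,"z":0,"wx":0,"wy":0,"wz":0},
    {"x":0,"y":0,"z":0,"wx":0,"wy":0,"wz":0},
  ],
  claw=-0.8,
  squeeze=15,
)

```text
clock: 34.2
ee_pos: [421.7, -23.7, 5.4]
tool_rot: [-0.0, 0.0, 1.0, 0.0]
contact_force: [-0.5, 0.6, -0.8]
finger_gap: 0.23
finger_force: 15.0
```

>>> step_arm(
  increments=[
    {"x":0,"y":0,"z":-0.25,"wx":0,"wy":0,"wz":0},
    {"x":0,"y":0,"z":-0.5,"wx":0,"wy":0,"wz":0},
    {"x":0,"y":0,"z":-0.75,"wx":0,"wy":0,"wz":0},
    {"x":0,"y":0,"z":-1,"wx":0,"wy":0,"wz":0},
    {"x":0,"y":0,"z":-1,"wx":0,"wy":0,"wz":0},
  ],
)

```text
clock: 34.83
ee_pos: [424.4, -24.6, 209.6]
tool_rot: [0.004, 0.0, 1.0, -0.001]
contact_force: [0.1, -0.6, -0.4]
finger_gap: 0.232
finger_force: 15.0
```

>>> step_arm(
  increments=[
    {"x":-0.19,"y":-0.22,"z":-0.1,"wx":0,"wy":0,"wz":0},
    {"x":-0.38,"y":-0.44,"z":-0.1,"wx":0,"wy":0,"wz":0},
    {"x":-0.57,"y":-0.66,"z":-0.1,"wx":0,"wy":0,"wz":0},
    {"x":-0.76,"y":-0.88,"z":-0.1,"wx":0,"wy":0,"wz":0},
    {"x":-0.85,"y":-0.95,"z":-0.1,"wx":0,"wy":0,"wz":0},
    {"x":-0.85,"y":-0.95,"z":-0.1,"wx":0,"wy":0,"wz":0},
    {"x":-0.85,"y":-0.95,"z":-0.1,"wx":0,"wy":0,"wz":0},
    {"x":-0.85,"y":-0.95,"z":-0.1,"wx":0,"wy":0,"wz":0},
  ],
)

```text
clock: 35.83
ee_pos: [591.1, -212.7, 225.2]
tool_rot: [-0.0, -0.0, 1.0, 0.0]
contact_force: [-1.3, -0.3, 0.2]
finger_gap: 0.229
finger_force: 15.0
```

```bash
python3 - 2>/dev/null <<'E'
from h import *
for i in range(2):
    s=snap('wrist','w13.png'); W=wcloud(s); e=arm.state()['ee_pos']; print(e.round(1),arm.state()['tool_rot'].round(4))
    c=e[:2]-[1.7,1.3]; b=e[2]-6
    prof(W,c,24,((b-2,b+6.5),(b+11,b+16)))
    prof(W,(621,-216),14,((155,173),(173,192)))
E
```

```text
[ 591.3 -212.8  225.5] [-1.e-04 -4.e-04  1.e+00  1.e-04]
(np.float64(217.46399672140598), np.float64(225.96399672140598)) (1154, [[571.3, 609.2], [-234.0, -194.3], [218.8, 225.9]], 'mid', [590.2, -214.1, 222.4], 'mean', [583.3, -213.9, 223.1])
(np.float64(230.46399672140598), np.float64(235.46399672140598)) (802, [[579.1, 600.3], [-236.8, -191.6], [230.5, 235.4]], 'mid', [589.7, -214.2, 233.0], 'mean', [587.6, -214.1, 232.9])
(155, 173) (125, [[615.2, 620.9], [-222.3, -210.2], [155.0, 173.0]], 'mid', [618.1, -216.2, 164.0], 'mean', [617.1, -215.5, 166.9])
(173, 192) (68, [[615.2, 620.8], [-220.3, -211.2], [173.1, 179.8]], 'mid', [618.0, -215.7, 176.5], 'mean', [617.6, -215.6, 175.9])
[ 591.4 -213.   225.6] [ 1.e-04 -3.e-04  1.e+00 -0.e+00]
(np.float64(217.63220710894177), np.float64(226.13220710894177)) (1135, [[571.6, 609.6], [-233.6, -194.4], [219.4, 226.1]], 'mid', [590.6, -214.0, 222.8], 'mean', [583.3, -214.0, 223.3])
(np.float64(230.63220710894177), np.float64(235.63220710894177)) (817, [[579.1, 600.7], [-237.0, -191.9], [230.6, 235.6]], 'mid', [589.9, -214.4, 233.1], 'mean', [587.7, -214.3, 233.1])
(155, 173) (117, [[615.0, 622.2], [-222.4, -209.8], [156.2, 173.0]], 'mid', [618.6, -216.1, 164.6], 'mean', [617.0, -215.6, 167.3])
(173, 192) (75, [[615.3, 620.8], [-221.2, -210.6], [173.0, 180.0]], 'mid', [618.0, -215.9, 176.5], 'mean', [617.8, -215.5, 175.9])
```

>>> step_arm(
  increments=[
    {"x":-0.154,"y":-0.009,"z":0,"wx":0,"wy":0,"wz":0},
    {"x":-0.154,"y":-0.009,"z":0.06,"wx":0,"wy":0,"wz":0},
    {"x":-0.154,"y":-0.009,"z":0.12,"wx":0,"wy":0,"wz":0},
    {"x":-0.154,"y":-0.009,"z":0.12,"wx":0,"wy":0,"wz":0},
    {"x":-0.154,"y":-0.009,"z":0.12,"wx":0,"wy":0,"wz":0},
    {"x":-0.154,"y":-0.009,"z":0.12,"wx":0,"wy":0,"wz":0},
    {"x":-0.154,"y":-0.009,"z":0.12,"wx":0,"wy":0,"wz":0},
  ],
)

```text
clock: 36.8
ee_pos: [622.7, -215.7, 201.9]
tool_rot: [0.0, 0.0, 1.0, -0.0]
contact_force: [-1.0, -0.0, -0.2]
finger_gap: 0.231
finger_force: 15.0
```

```bash
python3 - 2>/dev/null <<'E'
from h import *
s=snap('wrist','w14.png'); W=wcloud(s); e=arm.state()['ee_pos']; print(e.round(1),arm.state()['tool_rot'].round(4))
c=e[:2]-[1.2,1.3]; b=e[2]-6
prof(W,c,24,((b-2,b+6.5),(b+11,b+16)))
prof(W,(621,-216),14,((155,173),(173,189)))
E
```

```text
[ 622.7 -215.6  201.8] [ 3.e-04  1.e-04  1.e+00 -2.e-04]
(np.float64(193.80520587549208), np.float64(202.30520587549208)) (1110, [[602.6, 640.1], [-237.0, -198.9], [195.3, 202.3]], 'mid', [621.4, -217.9, 198.8], 'mean', [614.7, -216.8, 199.7])
(np.float64(206.80520587549208), np.float64(211.80520587549208)) (816, [[610.4, 632.2], [-239.4, -194.4], [206.8, 211.8]], 'mid', [621.3, -216.9, 209.3], 'mean', [619.1, -216.9, 209.5])
(155, 173) (46, [[615.1, 618.2], [-220.7, -210.9], [155.0, 162.5]], 'mid', [616.6, -215.8, 158.8], 'mean', [615.9, -215.9, 158.5])
(173, 189) None
```

>>> step_arm(
  increments=[
    {"x":0,"y":0.004,"z":0.03,"wx":0,"wy":0,"wz":0},
    {"x":0,"y":0.004,"z":0.06,"wx":0,"wy":0,"wz":0},
    {"x":0,"y":0.004,"z":0.09,"wx":0,"wy":0,"wz":0},
    {"x":0,"y":0.004,"z":0.13,"wx":0,"wy":0,"wz":0},
    {"x":0,"y":0.004,"z":0.13,"wx":0,"wy":0,"wz":0},
    {"x":0,"y":0.004,"z":0.13,"wx":0,"wy":0,"wz":0},
  ],
)

```text
clock: 37.6
ee_pos: [622.6, -214.8, 175.5]
tool_rot: [0.0, 0.0, 1.0, -0.0]
contact_force: [-0.1, 0.7, -0.4]
finger_gap: 0.23
finger_force: 15.0
```

>>> step_arm(
  increments=[
    {"x":0,"y":0,"z":0.03,"wx":0,"wy":0,"wz":0},
    {"x":0,"y":0,"z":0.06,"wx":0,"wy":0,"wz":0},
    {"x":0,"y":0,"z":0.085,"wx":0,"wy":0,"wz":0},
    {"x":0,"y":0,"z":0.085,"wx":0,"wy":0,"wz":0},
    {"x":0,"y":0,"z":0.085,"wx":0,"wy":0,"wz":0},
    {"x":0,"y":0,"z":0.085,"wx":0,"wy":0,"wz":0},
  ],
)

```text
clock: 38.35
ee_pos: [622.7, -214.8, 158.7]
tool_rot: [0.0, 0.0, 1.0, -0.0]
contact_force: [-0.2, -0.6, -0.9]
finger_gap: 0.229
finger_force: 15.0
```

>>> step_arm(
  increments=[
    {"x":0,"y":0,"z":0.008,"wx":0,"wy":0,"wz":0},
    {"x":0,"y":0,"z":0.008,"wx":0,"wy":0,"wz":0},
    {"x":0,"y":0,"z":0.008,"wx":0,"wy":0,"wz":0},
  ],
)

```text
clock: 38.72
ee_pos: [622.5, -214.7, 156.8]
tool_rot: [-0.0, 0.0, 1.0, 0.0]
contact_force: [1.0, -0.0, 0.1]
finger_gap: 0.228
finger_force: 15.0
```

>>> step_arm(
  increments=[
    {"x":0,"y":0,"z":0,"wx":0,"wy":0,"wz":0},
    {"x":0,"y":0,"z":0,"wx":0,"wy":0,"wz":0},
    {"x":0,"y":0,"z":0,"wx":0,"wy":0,"wz":0},
    {"x":0,"y":0,"z":0,"wx":0,"wy":0,"wz":0},
  ],
  claw=0.1,
)

```text
clock: 39.22
ee_pos: [622.6, -214.7, 156.9]
tool_rot: [0.0, 0.0, 1.0, -0.0]
contact_force: [-0.5, 0.3, -0.4]
finger_gap: 0.555
finger_force: 0.0
```

>>> step_arm(
  increments=[
    {"x":0,"y":0,"z":-0.2,"wx":0,"wy":0,"wz":0},
    {"x":0.05,"y":0,"z":-0.4,"wx":0,"wy":0,"wz":0},
    {"x":0.25,"y":0,"z":-0.4,"wx":0,"wy":0,"wz":0},
    {"x":0.25,"y":0,"z":-0.4,"wx":0,"wy":0,"wz":0},
    {"x":0.25,"y":0,"z":-0.4,"wx":0,"wy":0,"wz":0},
    {"x":0.25,"y":0,"z":-0.4,"wx":0,"wy":0,"wz":0},
  ],
)

```text
clock: 39.98
ee_pos: [573.3, -214.8, 236.6]
tool_rot: [0.0, -0.0, 1.0, 0.0]
contact_force: [0.1, 0.1, -0.2]
finger_gap: 0.547
finger_force: 0.0
```

```bash
python3 - 2>/dev/null <<'E'
from h import *
s=snap('wrist','w15.png'); W=wcloud(s); e=arm.state()['ee_pos']; print(e.round(1))
prof(W,(622,-216),25,((146,158),(161,169),(173,190)))
P=near(W,(622,-216),25,140,190);r=np.hypot(P[:,0]-621.5,P[:,1]+216)
for a,b in((7,10),(13,17)): q=P[(r>a)&(r<b)]; print(a,b,len(q),np.percentile(q[:,2],[5,50,95]).round(1))
C2=C['knob']; prof(W,(532,32),28,((5,18),(21,27)))
E
```

```text
[ 573.2 -214.7  236.6]
(146, 158) (919, [[601.8, 639.9], [-234.9, -197.9], [146.1, 158.0]], 'mid', [620.9, -216.4, 152.0], 'mean', [615.1, -216.5, 152.9])
(161, 169) (279, [[610.5, 630.9], [-226.5, -205.3], [161.1, 168.7]], 'mid', [620.7, -215.9, 164.9], 'mean', [617.9, -216.0, 163.9])
(173, 190) (141, [[615.6, 624.2], [-222.0, -210.6], [173.0, 183.9]], 'mid', [619.9, -216.3, 178.4], 'mean', [619.6, -216.1, 178.2])
7 10 162 [156.2 163.6 164.6]
13 17 360 [152.7 153.8 154.8]
(5, 18) (167, [[517.3, 551.6], [13.3, 39.5], [5.1, 18.0]], 'mid', [534.5, 26.4, 11.5], 'mean', [533.1, 24.1, 11.7])
(21, 27) (274, [[519.2, 549.1], [14.8, 46.2], [21.0, 25.4]], 'mid', [534.2, 30.5, 23.2], 'mean', [534.0, 30.0, 22.9])
```

>>> step_arm(
  increments=[
    {"x":0.1,"y":0.25,"z":0,"wx":0,"wy":0,"wz":0},
    {"x":0.2,"y":0.5,"z":0,"wx":0,"wy":0,"wz":0},
    {"x":0.2,"y":0.75,"z":0,"wx":0,"wy":0,"wz":0},
    {"x":0.2,"y":1,"z":0,"wx":0,"wy":0,"wz":0},
  ],
)

```text
clock: 40.52
ee_pos: [532.8, -13.2, 237.0]
tool_rot: [0.0, 0.0, 1.0, -0.0]
contact_force: [0.8, -0.2, -0.7]
finger_gap: 0.548
finger_force: 0.0
```

>>> step_arm(
  increments=[
    {"x":0,"y":0.23,"z":0.1,"wx":0,"wy":0,"wz":0},
    {"x":0,"y":0.23,"z":0.25,"wx":0,"wy":0,"wz":0},
    {"x":0,"y":0.23,"z":0.25,"wx":0,"wy":0,"wz":0},
    {"x":0,"y":0.23,"z":0.25,"wx":0,"wy":0,"wz":0},
    {"x":0,"y":0.23,"z":0.25,"wx":0,"wy":0,"wz":0},
    {"x":0,"y":0.23,"z":0.25,"wx":0,"wy":0,"wz":0},
  ],
)

```text
clock: 41.28
ee_pos: [533.2, 30.8, 187.8]
tool_rot: [0.001, 0.0, 1.0, -0.0]
contact_force: [0.4, -0.1, -1.9]
finger_gap: 0.553
finger_force: 0.0
```

```bash
python3 - 2>/dev/null <<'E'
from h import *
s=snap('wrist'); W=wcloud(s); e=arm.state()['ee_pos']; print(e.round(1))
prof(W,(534,30),28,((5,18),(20.5,27)))
P=near(W,(534,30),20,20.5,27); print(circ(P))
E
```

```text
[533.1  30.9 187.6]
(5, 18) (115, [[517.3, 542.4], [14.5, 48.5], [5.0, 18.0]], 'mid', [529.8, 31.5, 11.5], 'mean', [529.6, 31.2, 11.7])
(20.5, 27) (557, [[517.9, 551.2], [15.2, 48.2], [20.5, 25.7]], 'mid', [534.6, 31.7, 23.1], 'mean', [533.7, 31.5, 23.3])
(array([533.89322949,  31.45694871]), np.float64(12.514905089624488))
```

>>> step_arm(
  increments=[
    {"x":-0.014,"y":0.01,"z":0.25,"wx":0,"wy":0,"wz":0},
    {"x":-0.014,"y":0.01,"z":0.5,"wx":0,"wy":0,"wz":0},
    {"x":-0.014,"y":0.01,"z":0.75,"wx":0,"wy":0,"wz":0},
    {"x":-0.014,"y":0.01,"z":0.89,"wx":0,"wy":0,"wz":0},
    {"x":-0.014,"y":0.01,"z":0.89,"wx":0,"wy":0,"wz":0},
    {"x":-0.014,"y":0.01,"z":0.89,"wx":0,"wy":0,"wz":0},
    {"x":-0.014,"y":0.01,"z":0.89,"wx":0,"wy":0,"wz":0},
  ],
)

```text
clock: 42.2
ee_pos: [537.1, 33.0, 10.8]
tool_rot: [0.002, 0.0, 1.0, -0.0]
contact_force: [0.4, 0.6, 0.6]
finger_gap: 0.546
finger_force: 0.0
```

>>> step_arm(
  increments=[
    {"x":0,"y":0,"z":0,"wx":0,"wy":0,"wz":0},
    {"x":0,"y":0,"z":0,"wx":0,"wy":0,"wz":0},
    {"x":0,"y":0,"z":0,"wx":0,"wy":0,"wz":0},
    {"x":0,"y":0,"z":0,"wx":0,"wy":0,"wz":0},
    {"x":0,"y":0,"z":0,"wx":0,"wy":0,"wz":0},
    {"x":0,"y":0,"z":0,"wx":0,"wy":0,"wz":0},
  ],
  claw=-0.6,
  squeeze=15,
)

```text
clock: 42.95
ee_pos: [535.8, 33.3, 9.2]
tool_rot: [0.0, 0.0, 1.0, -0.0]
contact_force: [0.5, 1.0, 3.7]
finger_gap: 0.344
finger_force: 15.0
```

>>> step_arm(
  increments=[
    {"x":0,"y":0,"z":-0.25,"wx":0,"wy":0,"wz":0},
    {"x":0,"y":0,"z":-0.5,"wx":0,"wy":0,"wz":0},
    {"x":0,"y":0,"z":-0.75,"wx":0,"wy":0,"wz":0},
    {"x":0,"y":0,"z":-1,"wx":0,"wy":0,"wz":0},
    {"x":0,"y":0,"z":-1,"wx":0,"wy":0,"wz":0},
  ],
)

```text
clock: 43.58
ee_pos: [537.9, 32.9, 213.1]
tool_rot: [0.004, -0.0, 1.0, -0.001]
contact_force: [-0.1, -0.7, -0.3]
finger_gap: 0.344
finger_force: 15.0
```

>>> step_arm(
  increments=[
    {"x":-0.05,"y":-0.25,"z":-0.12,"wx":0,"wy":0,"wz":0},
    {"x":-0.1,"y":-0.5,"z":-0.12,"wx":0,"wy":0,"wz":0},
    {"x":-0.15,"y":-0.75,"z":-0.12,"wx":0,"wy":0,"wz":0},
    {"x":-0.2,"y":-1,"z":-0.12,"wx":0,"wy":0,"wz":0},
  ],
)

```text
clock: 44.08
ee_pos: [574.5, -167.8, 230.3]
tool_rot: [-0.002, 0.0, 1.0, 0.001]
contact_force: [-1.0, 0.5, -0.6]
finger_gap: 0.341
finger_force: 15.0
```

>>> step_arm(
  increments=[
    {"x":-0.05,"y":-0.235,"z":0,"wx":0,"wy":0,"wz":0},
    {"x":-0.08,"y":-0.235,"z":0,"wx":0,"wy":0,"wz":0},
    {"x":-0.08,"y":-0.235,"z":0,"wx":0,"wy":0,"wz":0},
    {"x":-0.08,"y":-0.235,"z":0,"wx":0,"wy":0,"wz":0},
    {"x":-0.08,"y":-0.235,"z":0,"wx":0,"wy":0,"wz":0},
    {"x":-0.08,"y":-0.235,"z":0,"wx":0,"wy":0,"wz":0},
    {"x":-0.08,"y":-0.235,"z":0,"wx":0,"wy":0,"wz":0},
  ],
)

```text
clock: 44.95
ee_pos: [591.3, -213.5, 233.0]
tool_rot: [0.0, -0.0, 1.0, -0.0]
contact_force: [-0.5, -0.2, -0.3]
finger_gap: 0.343
finger_force: 15.0
```

```bash
python3 - 2>/dev/null <<'E'
from h import *
s=snap('wrist','w16.png'); W=wcloud(s); e=arm.state()['ee_pos']; print(e.round(1),arm.state()['tool_rot'].round(4))
c=e[:2]-[1.6,1.3]; b=e[2]-9
prof(W,c,24,((b-2,b+10),(b+20.5,b+27)))
P=near(W,c,20,b+20.5,b+27); print(circ(P))
prof(W,(621,-216),14,((166,173),(173,192)))
E
```

```text
[ 591.3 -213.6  232.9] [ 1.e-04 -0.e+00  1.e+00 -0.e+00]
(np.float64(221.92889791284546), np.float64(233.92889791284546)) (466, [[571.7, 598.0], [-237.6, -192.2], [223.3, 233.9]], 'mid', [584.9, -214.9, 228.6], 'mean', [583.7, -214.7, 229.9])
(np.float64(244.42889791284546), np.float64(250.92889791284546)) (2130, [[572.3, 606.0], [-237.4, -192.2], [244.4, 250.9]], 'mid', [589.2, -214.8, 247.7], 'mean', [587.9, -214.9, 246.8])
(array([ 588.64372138, -214.83856703]), np.float64(12.726633159255586))
(166, 173) (23, [[616.6, 621.4], [-222.1, -210.2], [167.0, 172.9]], 'mid', [619.0, -216.2, 170.0], 'mean', [618.7, -214.3, 171.5])
(173, 192) (70, [[615.6, 620.8], [-220.4, -211.1], [173.0, 180.6]], 'mid', [618.2, -215.8, 176.8], 'mean', [617.9, -215.7, 175.9])
```

>>> step_arm(
  increments=[
    {"x":-0.16,"y":-0.006,"z":0,"wx":0,"wy":0,"wz":0},
    {"x":-0.16,"y":-0.006,"z":0.08,"wx":0,"wy":0,"wz":0},
    {"x":-0.16,"y":-0.006,"z":0.16,"wx":0,"wy":0,"wz":0},
    {"x":-0.16,"y":-0.006,"z":0.16,"wx":0,"wy":0,"wz":0},
    {"x":-0.16,"y":-0.006,"z":0.16,"wx":0,"wy":0,"wz":0},
    {"x":-0.16,"y":-0.006,"z":0.16,"wx":0,"wy":0,"wz":0},
    {"x":-0.16,"y":-0.006,"z":0.16,"wx":0,"wy":0,"wz":0},
  ],
)

```text
clock: 45.88
ee_pos: [623.5, -215.1, 201.5]
tool_rot: [0.0, 0.0, 1.0, -0.0]
contact_force: [0.4, -0.9, -0.7]
finger_gap: 0.347
finger_force: 15.0
```

```bash
python3 - 2>/dev/null <<'E'
from h import *
s=snap('wrist','w17.png'); W=wcloud(s); e=arm.state()['ee_pos']; print(e.round(1),arm.state()['tool_rot'].round(4))
c=e[:2]-[2,1.3]; b=e[2]-9
prof(W,c,24,((b-2,b+10),(b+20.5,b+27)))
P=near(W,c,20,b+20.5,b+27); print(circ(P))
E
```

```text
[ 623.5 -215.1  201.4] [ 4.e-04  1.e-04  1.e+00 -3.e-04]
(np.float64(190.36968923201962), np.float64(202.36968923201962)) (453, [[603.9, 629.9], [-239.3, -193.8], [191.4, 202.4]], 'mid', [616.9, -216.5, 196.9], 'mean', [615.8, -216.1, 198.4])
(np.float64(212.86968923201962), np.float64(219.36968923201962)) (2143, [[604.6, 637.2], [-239.2, -193.5], [212.9, 219.3]], 'mid', [620.9, -216.4, 216.1], 'mean', [620.0, -216.5, 215.3])
(array([ 620.74263379, -216.41133966]), np.float64(12.749859591353214))
```

>>> step_arm(
  increments=[
    {"x":0,"y":0.001,"z":0.03,"wx":0,"wy":0,"wz":0},
    {"x":0,"y":0.001,"z":0.06,"wx":0,"wy":0,"wz":0},
    {"x":0,"y":0.001,"z":0.09,"wx":0,"wy":0,"wz":0},
    {"x":0,"y":0.001,"z":0.12,"wx":0,"wy":0,"wz":0},
    {"x":0,"y":0.001,"z":0.13,"wx":0,"wy":0,"wz":0},
    {"x":0,"y":0.001,"z":0.13,"wx":0,"wy":0,"wz":0},
    {"x":0,"y":0.001,"z":0.13,"wx":0,"wy":0,"wz":0},
  ],
)

```text
clock: 46.8
ee_pos: [623.5, -214.8, 175.2]
tool_rot: [0.0, 0.0, 1.0, -0.0]
contact_force: [0.3, 0.5, -0.8]
finger_gap: 0.347
finger_force: 15.0
```

Now about 1 mm above the washer with no contact force; I release and retreat.

>>> step_arm(
  increments=[
    {"x":0,"y":0,"z":0.002,"wx":0,"wy":0,"wz":0},
    {"x":0,"y":0,"z":0.002,"wx":0,"wy":0,"wz":0},
    {"x":0,"y":0,"z":0.002,"wx":0,"wy":0,"wz":0},
    {"x":0,"y":0,"z":0.002,"wx":0,"wy":0,"wz":0},
  ],
  claw=0.1,
)

```text
clock: 47.3
ee_pos: [623.4, -214.7, 174.5]
tool_rot: [0.0, 0.0, 1.0, -0.0]
contact_force: [-0.2, 1.0, 0.9]
finger_gap: 0.551
finger_force: 0.0
```

>>> step_arm(
  increments=[
    {"x":0,"y":0,"z":-0.2,"wx":0,"wy":0,"wz":0},
    {"x":0.05,"y":0,"z":-0.4,"wx":0,"wy":0,"wz":0},
    {"x":0.3,"y":0,"z":-0.4,"wx":0,"wy":0,"wz":0},
    {"x":0.5,"y":0,"z":-0.4,"wx":0,"wy":0,"wz":0},
    {"x":0.5,"y":0,"z":-0.4,"wx":0,"wy":0,"wz":0},
    {"x":0.5,"y":0,"z":-0.4,"wx":0,"wy":0,"wz":0},
  ],
)

```text
clock: 48.05
ee_pos: [524.1, -214.9, 254.8]
tool_rot: [0.001, 0.0, 1.0, -0.0]
contact_force: [0.1, 0.2, 0.7]
finger_gap: 0.552
finger_force: 0.0
```

```bash
python3 - 2>/dev/null <<'E'
from h import *
s=snap('wrist','w18.png'); W=wcloud(s); e=arm.state()['ee_pos']; print(e.round(1))
prof(W,(622,-216),25,((146,158),(166,180),(184,195)))
P=near(W,(622,-216),25,140,200);r=np.hypot(P[:,0]-621.5,P[:,1]+216)
for a,b in((7.5,14),): q=P[(r>a)&(r<b)]; print(a,b,len(q),np.percentile(q[:,2],[5,50,95]).round(1))
t=snap('top','t2.png'); q=snap('side','s2.png')
a=cv2.resize(s['pixels'][150:350,180:430],(560,448)); cv2.imwrite('pics/fin.png',a[:,:,::-1])
E
```

```text
[ 524.3 -214.9  254.8]
(146, 158) (528, [[601.5, 627.2], [-235.8, -197.7], [146.0, 157.0]], 'mid', [614.4, -216.7, 151.5], 'mean', [610.6, -216.7, 152.2])
(166, 180) (349, [[604.0, 629.7], [-233.6, -199.1], [166.0, 180.0]], 'mid', [616.8, -216.4, 173.0], 'mean', [612.2, -216.6, 174.0])
(184, 195) (612, [[604.5, 632.2], [-232.9, -199.4], [184.0, 189.2]], 'mid', [618.4, -216.2, 186.6], 'mean', [618.0, -216.5, 187.0])
7.5 14 555 [153.4 187.  188.3]
```

View pics/fin.png

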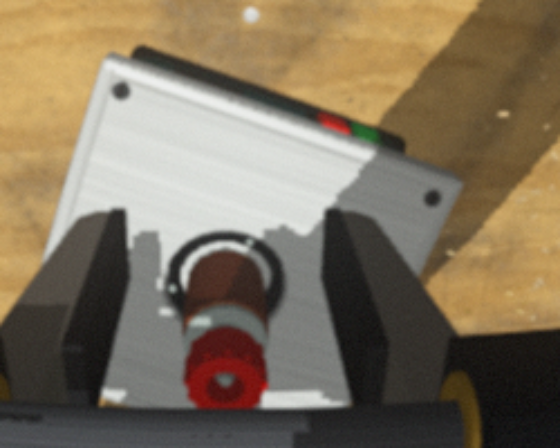

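The crop shows the full stack in place: insert (225,275), sleeve, washer and red knob (225,378) on the stud. The knob's top is at 188 mm, against 189 expected. I hand in the job.

```bash
python3 -c "
from h import *
print(arm.job_done())"
```

```text
the job is handed in; nothing more can be done
None
```

The sander is set up for the thick sleeve: wide insert, drum, thick sleeve, washer (boss up) and red knob are stacked on the spindle and the gripper is clear. My camera measurements put every part at its stated height and on the axis to within about 1–2 mm. I handed the job in at about 48 s, but no verdict came back.

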